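Sort the jig hardware back into its trays

TASK

Clear the loose jig hardware off the bowyer's bench into the three trays: the two large hexagon nuts into the tray that shows a large nut, the two small nuts into the tray that shows a small nut, and the wooden wedge into the tray that shows a wedge. Every piece must end lying flat on its tray's floor, not stacked or leaning, and let go. Leave the roll of tape and the glass jar where they are.

Things in the scene. Friction and masses are not known exactly. Their poses are not given: they have to be found in the camera images.
- tray_large: Open grey tray fixed to the bench. Inside 130 mm (x) by 150 mm (y), no dividers; walls 4 mm thick; floor 4 mm and rim 25 mm above the bench. Origin at bench height under the centre of the inside, z up. On its far (+x) side a wooden shelf 25 mm high (x 69 to 127 mm) carries a fixed specimen at x = 98 mm: a large nut; top below 54 mm. Trays differ only in specimen; any order, yaw within 0.2.
- tray_small: Open grey tray fixed to the bench. Inside 130 mm (x) by 150 mm (y), no dividers; walls 4 mm thick; floor 4 mm and rim 25 mm above the bench. Origin at bench height under the centre of the inside, z up. On its far (+x) side a wooden shelf 25 mm high (x 69 to 127 mm) carries a fixed specimen at x = 98 mm: a small nut; top below 54 mm. Trays differ only in specimen; any order, yaw within 0.2.
- tray_wedge: Open grey tray fixed to the bench. Inside 130 mm (x) by 150 mm (y), no dividers; walls 4 mm thick; floor 4 mm and rim 25 mm above the bench. Origin at bench height under the centre of the inside, z up. On its far (+x) side a wooden shelf 25 mm high (x 69 to 127 mm) carries a fixed specimen at x = 98 mm: a wooden wedge; top below 54 mm. Trays differ only in specimen; any order, yaw within 0.2.
- large_nut_a_mid (a point): Loose large steel hexagon nut lying flat: 46 mm across flats (53 mm across corners), 24 mm high, 27 mm hole, about 0.21 kg. The point is its centre, 12 mm above its underside; z is the hole's axis (up), x is square to one pair of flats (flats repeat every 60 degrees). The two large nuts are alike.
- large_nut_b_mid (a point): Loose large steel hexagon nut lying flat: 46 mm across flats (53 mm across corners), 24 mm high, 27 mm hole, about 0.21 kg. The point is its centre, 12 mm above its underside; z is the hole's axis (up), x is square to one pair of flats (flats repeat every 60 degrees). The two large nuts are alike.
- small_nut_a_mid (a point): Loose small steel hexagon nut lying flat: 30 mm across flats (35 mm across corners), 16 mm high, 18 mm hole, about 0.06 kg. The point is its centre, 8 mm above its underside; z is the hole's axis (up), x is square to one pair of flats (flats repeat every 60 degrees). The two small nuts are alike.
- small_nut_b_mid (a point): Loose small steel hexagon nut lying flat: 30 mm across flats (35 mm across corners), 16 mm high, 18 mm hole, about 0.06 kg. The point is its centre, 8 mm above its underside; z is the hole's axis (up), x is square to one pair of flats (flats repeat every 60 degrees). The two small nuts are alike.
- wedge_mid (a point): Loose dark hardwood wedge lying on its flat underside: 90 mm long along its x, 30 mm wide along its y (parallel sides), 12 mm thick at its -x end rising to 28 mm at its +x end, about 0.05 kg. The point is at mid length and mid width, 10 mm above its underside (half-way up there); z up.
- tape_mid (a point): Bystander: a loose roll of pale tape lying flat among the pieces, 60 mm across, 22 mm high, with a 38 mm hole. The point is its centre, 11 mm up. To be left alone.
- jar_mid (a point): Bystander: a loose amber glass jar with a steel lid standing among the pieces, 48 mm across, 50 mm high. The point is its centre, 25 mm up. To be left alone.

How it is judged:
At the end, for the whole second after the job is handed in: Each piece in its own kind's tray: centre within 60 mm (x) and 70 mm (y) of the tray's middle, at most 6 mm above its height when lying on the floor, nuts within 0.2 rad of flat (either face up), wedge within 0.25 rad, all at rest and released (x of large_nut_a_mid in the frame of tray_large between -0.06 and 0.06 m and y of large_nut_a_mid in the frame of tray_large between -0.07 and 0.07 m and z of each of large_nut_a_mid, large_nut_b_mid in the frame of tray_large below 0.022 m and angle between the z axis of each of large_nut_a_mid, large_nut_b_mid and the z axis of tray_large, either way round below 0.2 rad and linear speed of each of large_nut_a, large_nut_b, small_nut_a, small_nut_b, wedge below 0.02 m/s and x of large_nut_b_mid in the frame of tray_large between -0.06 and 0.06 m and y of large_nut_b_mid in the frame of tray_large between -0.07 and 0.07 m and x of small_nut_a_mid in the frame of tray_small between -0.06 and 0.06 m and y of small_nut_a_mid in the frame of tray_small between -0.07 and 0.07 m and z of each of small_nut_a_mid, small_nut_b_mid in the frame of tray_small below 0.018 m and angle between the z axis of each of small_nut_a_mid, small_nut_b_mid and the z axis of tray_small, either way round below 0.2 rad and x of small_nut_b_mid in the frame of tray_small between -0.06 and 0.06 m and y of small_nut_b_mid in the frame of tray_small between -0.07 and 0.07 m and x of wedge_mid in the frame of tray_wedge between -0.06 and 0.06 m and y of wedge_mid in the frame of tray_wedge between -0.07 and 0.07 m and z of wedge_mid in the frame of tray_wedge below 0.02 m and angle between the z axis of wedge_mid and the z axis of tray_wedge, either way round below 0.25 rad); the robot touches nothing.
It fails at once if the roll of tape is moved by more than 30 mm (distance of tape_mid from where it was at the start of the episode above 0.03 m).
It fails at once if the glass jar is moved by more than 30 mm or tipped over (distance of jar_mid from where it was at the start of the episode above 0.03 m or angle between jar_mid's own z axis and vertical above 0.6 rad).
It also fails if it takes over 118 s, if anything falls off the work surface, if the arm or the gripper's body presses on something with over 40 N, if the wrist force passes 120 N, or if a joint passes its speed limit or range.

ROBOT

A 7-joint arm with a two-finger parallel gripper is mounted at the origin on the work surface. World frame = base frame: x ahead of the robot, y to its left, z up, the work surface at z = 0. Lengths are in m, angles in rad, forces in N, time in s.
With the tool pointing down it reaches from about 0.425 to 1.025 m from the base axis. Payload 3.6 kg.
Tool frame: the origin (TCP) lies midway between the tips of the shut fingers; the grasp point (between the pads) lies 19 mm behind it (tcp_to_grasp is the distance from the TCP to the grasp point, in m); z points along the fingers, y is the direction in which the jaws open and shut (so a half turn about z gives the same grasp; the last joint's range is limited). The gripper opens to 85 mm and grips with 20 to 120 N. Pads are 22 mm wide; open, the fingers measure 114 mm over their backs; the gripper's body (76 mm by 85 mm) begins 54 mm behind the grasp point. The pads swing forward as they close: fully open they stand 13 mm farther back than shut.
Start: joints at [1.185, 0.591, 0.048, 1.609, -0.033, 0.943, -0.034], TCP at [0.209, -0.694, 0.231] pointing down, gripper open.
Joint ranges: [-2.69, 2.69], [-0.47, 2.24], [-1.27, 1.36], [0.19, 2.51], [-1.53, 4.68], [0.08, 2.07], [-3.09, 3.09]. Speed limits (rad/s): [2.57, 2.57, 3.14, 3.14, 3.14, 3.14, 3.14].

INTERFACE

Orientations are given as a unit quaternion [w, x, y, z].
In Python, from station import read_state, grab_frame, camera_model, close_job, tcp_to_grasp gives the robot as it stands.
- The arm moves only by the tool servo_tool, never from a script. Its argument "series" is a list of rows, each an object with "offset": the shift along the tool's x, y, z in m, a list of three; "turn": the turn, a rotation vector about the tool's x, y, z in rad, a list of three; "gripper": the opening in per cent of the stroke, from 0 (shut) to 100 (fully open). A call has 1 to 20 rows; each row shifts and turns the pose as measured when the row begins, along the tool's axes as they then stand; what a row does not reach is not made up. A row lasts 1/12 s, in which the tool goes at most 41.7 mm and 7.16 degrees, less where a joint would pass 70% of its speed; a pose out of reach is approached as far as the arm can. A call is refused whole if a number of a shift passes 0.0417 or a number of a turn 0.125, either way. A call with a gripper value outside its range is refused whole. The fingers move at their own pace and stop on an object; the grip force is fixed at half the most. Time passes only in rows, so rows that do not move let the fingers close. It gives the time, the measured TCP pose, the force and the opening at its end, in the units of the state.
- read_state(): the state, without advancing time (a new reading comes with each control period).
- grab_frame(name): name is "side" or "top" or "wrist"; returns the picture (420x560x3 uint8, red, green, blue); there is no depth.
- camera_model(name): a dict with "fx", "fy", "cx", "cy" (pixels), "dist" ([k1, k2, p1, p2, k3] as OpenCV has them; the pictures are not rectified), "xyz" and "attitude" of the camera in the world. Camera axes: x right, y down, z forward; pixel columns grow to the right and rows downward; lengths in m; the calibration is good to about 2 mm. A picture is of the moment at which its call begins: read the wrist's pose just before it. camera_model takes no time and is no camera call; for the wrist camera it gives the pose at the moment of the call.
- close_job(): hands the job in, once; it reports no verdict.
The state is a dict: "clock": time; "q": joint angles; "joint_velocities": joint speeds; "joint_efforts": joint torques, N m; "ee_pos": TCP position; "tcp_rot": TCP orientation; "wrist_force": force on the tool from outside, world axes, zero at the start; "torque": the same for the moment, N m; "opening": opening from 0.0 (shut) to 1.0 (fully open).
Only numpy, scipy, OpenCV 4.12 (cv2) and the standard library are available. Lean on these libraries where they do the work, as an engineer would, in place of code of your own. Each camera call takes 0.05 s, during which the arm holds its last target.

## Working session

There is one attempt and no reset: what is moved stays moved. The work goes in short steps, Python scripts to look and compute and a tool call to move; the robot and the scene stay as the last step left them, time stands still between calls to the robot, and variables do not carry over. Pictures are saved under pics/ and viewed, and the job is handed in when it is done.

Besides the shell and the picture viewer there is one more tool, called after "Call:" by a JSON object that holds its "method" and its "body". servo_tool: Moves the arm, as the interface text tells. Its arguments: {"type":"object","properties":{"series":{"type":"array"}},"required":["series"]}

```bash
mkdir -p pics; ls
python3 - <<'E'
from station import *
import cv2
s=read_state();print(s)
for n in("side","top","wrist"):
    print(n,camera_model(n))
    cv2.imwrite(f"pics/{n}0.png",grab_frame(n)[:,:,::-1])
print(tcp_to_grasp)
E
```

```text
pics
{'clock': 0.0, 'q': array([ 1.1854863 ,  0.59211183,  0.04828163,  1.6098577 , -0.03330889,
        0.94269679, -0.03371538]), 'joint_velocities': array([-2.48370838e-04,  2.27051681e-03, -1.09485924e-04, -1.13132555e-03,
       -3.97189565e-04,  7.19890057e-06, -1.84311136e-03]), 'joint_efforts': array([-1.80444354e-04, -5.48688054e+01,  1.54651891e+00, -1.98123425e+01,
        9.40553698e-03,  8.71575787e-03, -3.01291344e-06]), 'ee_pos': array([ 0.20834794, -0.69353558,  0.23013248]), 'tcp_rot': array([-1.11317016e-03,  9.89368709e-01,  1.45424449e-01, -2.19419672e-04]), 'wrist_force': array([-0.68867737, -0.97408289, -0.38385333]), 'torque': array([ 0.00929053,  0.00607151, -0.04383278]), 'opening': 1.0001599913133963}
side {'fx': 404.0030215018261, 'fy': 404.0030215018261, 'cx': 276.7266807723637, 'cy': 213.49781425653566, 'dist': array([-0.03463388,  0.        ,  0.        ,  0.        ,  0.        ]), 'xyz': array([ 0.1960433 , -0.42893572,  0.63352471]), 'attitude': array([-0.33939827,  0.88713425, -0.29103509,  0.11445619])}
top {'fx': 455.8343193257815, 'fy': 455.8343193257815, 'cx': 277.9839502226303, 'cy': 216.77917890085251, 'dist': array([-0.13326642,  0.        ,  0.        ,  0.        ,  0.        ]), 'xyz': array([ 0.36445803, -0.00542143,  1.16958336]), 'attitude': array([ 0.05439138, -0.69875062,  0.71165855, -0.04828309])}
wrist {'fx': 320.6294599668512, 'fy': 320.6294599668512, 'cx': 279.66619089628915, 'cy': 216.98692513192955, 'dist': array([-0.07768533,  0.        ,  0.        ,  0.        ,  0.        ]), 'xyz': array([ 0.28239119, -0.67274379,  0.37283581]), 'attitude': array([ 0.12262628,  0.79294702, -0.58960749, -0.09252472])}
0.0187
```

View pics/top0.png

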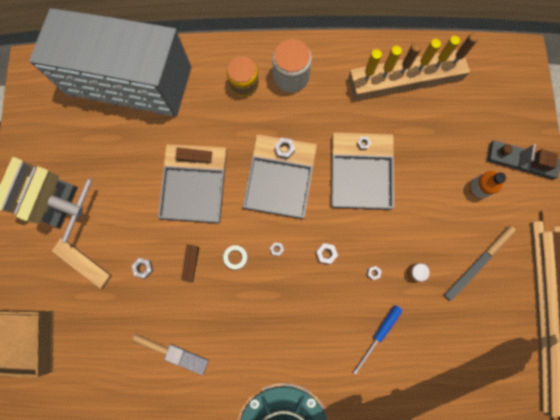

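View pics/side0.png

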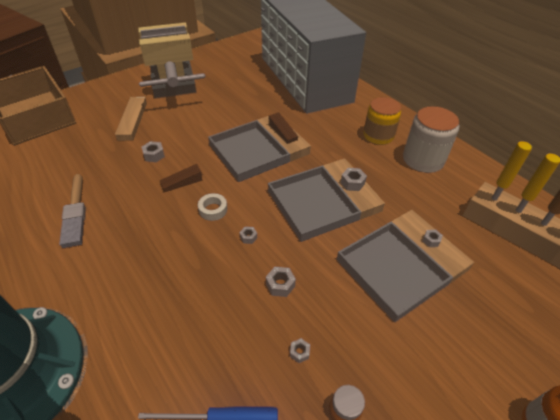

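View pics/wrist0.png

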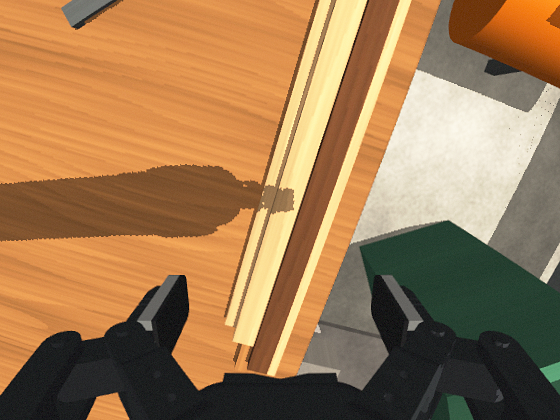

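The top view shows, left to right, a large nut (142,268), wedge (190,263), tape (235,257), small nut (277,249), large nut (327,254), small nut (375,273) and jar (420,273). The trays are wedge (193,190), large (280,185) and small (363,180). Next I segment both views and triangulate.

```bash
cat > h.py <<'E'
import numpy as np, cv2
from station import *
from scipy.spatial.transform import Rotation as R
def rot(q): return R.from_quat([q[1],q[2],q[3],q[0]])
def ray(m,uv):
    K=np.array([[m['fx'],0,m['cx']],[0,m['fy'],m['cy']],[0,0,1]])
    p=cv2.undistortPoints(np.array(uv,float).reshape(-1,1,2),K,np.array(m['dist']))[:,0]
    d=np.c_[p,np.ones(len(p))]
    return np.array(m['xyz']),rot(m['attitude']).apply(d)
def plane(m,uv,z):
    o,d=ray(m,uv); return o+d*((z-o[2])/d[:,2])[:,None]
def proj(m,P):
    K=np.array([[m['fx'],0,m['cx']],[0,m['fy'],m['cy']],[0,0,1]])
    Ri=rot(m['attitude']).inv(); rv=Ri.as_rotvec(); t=-Ri.apply(m['xyz'])
    return cv2.projectPoints(np.array(P,float).reshape(-1,1,3),rv,t,K,np.array(m['dist']))[0][:,0]
def tri(m1,u1,m2,u2):
    o1,d1=ray(m1,[u1]);o2,d2=ray(m2,[u2]);d1=d1[0];d2=d2[0]
    A=np.c_[d1,-d2];s=np.linalg.lstsq(A,o2-o1,rcond=None)[0]
    a=o1+d1*s[0];b=o2+d2*s[1];return (a+b)/2,np.linalg.norm(a-b)
E
python3 - <<'E'
from h import *
for n,box in(("top",(120,120,440,300)),("side",(130,90,490,420))):
    im=cv2.imread(f"pics/{n}0.png"); x0,y0,x1,y1=box
    hsv=cv2.cvtColor(im,cv2.COLOR_BGR2HSV)
    m=((hsv[...,1]<75)).astype(np.uint8)*255
    mm=np.zeros_like(m);mm[y0:y1,x0:x1]=m[y0:y1,x0:x1]
    k,l,st,c=cv2.connectedComponentsWithStats(mm)
    for i in range(1,k):
        if st[i,4]>30: print(n,st[i],c[i].round(1))
    cr=im[y0:y1,x0:x1]
    f=800/(x1-x0) if n=="top" else 1.8
    big=cv2.resize(cr,None,fx=f,fy=f,interpolation=cv2.INTER_CUBIC)
    cv2.imwrite(f"pics/{n}0z.png",big)
    cv2.imwrite(f"pics/{n}0m.png",cv2.resize(mm[y0:y1,x0:x1],None,fx=f,fy=f))
E
```

```text
top [357 137  14  13 119] [363.6 142.6]
top [275 138  20  20 270] [284.3 147.6]
top [ 331  154   63   55 3271] [362.1 181.5]
top [ 243  156   69   62 3281] [277.6 186.8]
top [ 159  166   65   57 3232] [191.3 194.1]
top [270 243  14  13 118] [276.4 248.9]
top [316 244  22  20 274] [326.4 253.5]
top [223 246  25  24 315] [234.7 257.2]
top [132 258  21  21 256] [141.6 267.8]
top [411 264  18  18 263] [419.8 272.2]
top [367 266  14  14 129] [373.7 272.6]
side [ 289   90   67   23 1052] [321.9  98.2]
side [ 405  118   54   54 1778] [428.2 147.1]
side [ 209  121   81   60 2839] [249.  149.8]
side [142 142  21  19 288] [152.5 151.4]
side [ 269  166   92   75 4075] [313.2 202.2]
side [342 168  24  22 389] [352.9 178.9]
side [198 194  28  26 497] [212.  206.2]
side [ 338  222  115   98 5956] [393.5 269.6]
side [240 227  17  16 181] [248.  234.6]
side [424 230  18  16 210] [432.  237.7]
side [266 267  29  29 511] [280.2 281.2]
side [290 339  20  23 263] [299.5 350.1]
side [333 385  31  35 818] [348.2 401.8]
side [139 407  94  13 337] [178.4 415. ]
```

View pics/top0z.png

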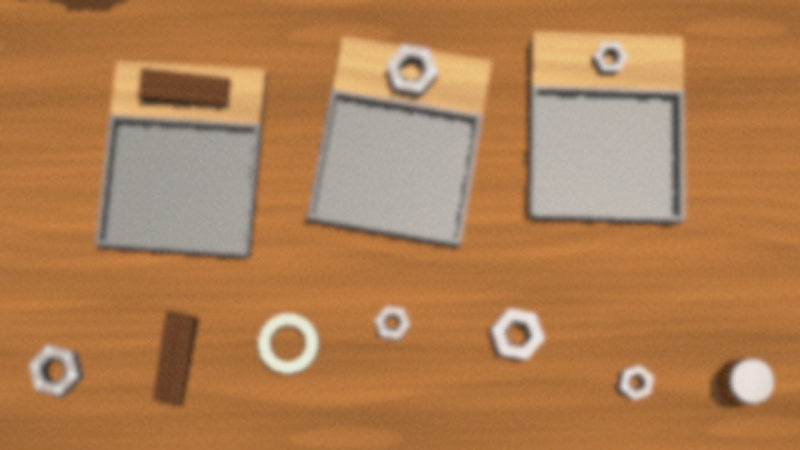

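View pics/side0z.png

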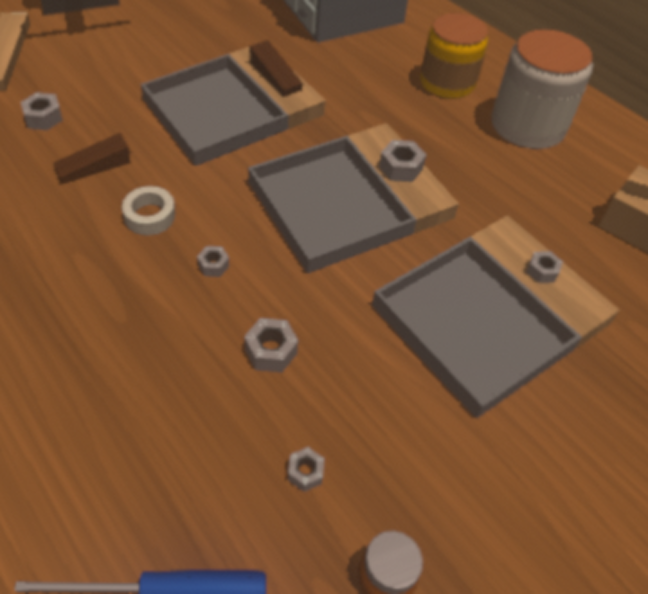

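Run:
```python
from h import *
T=camera_model("top");S=camera_model("side")
# (top centroid, side centroid) whole-silhouette ~ body mid
P=dict(LA=((141.6,267.8),(152.5,151.4)),LB=((326.4,253.5),(280.2,281.2)),SA=((276.4,248.9),(248,234.6)),SB=((373.7,272.6),(299.5,350.1)),tape=((234.7,257.2),(212,206.2)))
for k,(a,b) in P.items():
    p,e=tri(T,a,S,b);print(k,p.round(4),round(e,4),'top-plane',plane(T,[a],.02)[0].round(4))
im=cv2.imread("pics/top0.png");hsv=cv2.cvtColor(im,cv2.COLOR_BGR2HSV)
# wedge: dark
g=im[...,2];m=((g<110)).astype(np.uint8)
for (x0,y0,x1,y1) in((170,235,212,292),(170,140,218,168)):
    mm=np.zeros_like(m);mm[y0:y1,x0:x1]=m[y0:y1,x0:x1]
    c=max(cv2.findContours(mm,0,2)[0],key=cv2.contourArea);r=cv2.minAreaRect(c);print(r);b=cv2.boxPoints(r)
    print(plane(T,b,.02)[:,:2].round(4), plane(T,[r[0]],.02))
# trays rim corners from zoom picture (x/2.5+120,y/2.5+120): rim outer corners
for n,c in dict(wedge=[(112,119),(258,127),(248,256),(97,246)],large=[(333,95),(481,117),(460,244),(307,221)],small=[(532,91),(684,91),(684,220),(528,217)]).items():
    p=plane(T,np.array(c)/2.5+120-.3,.025);ctr=p.mean(0);d=(p[0]+p[1]-p[2]-p[3])/2;e=(p[0]+p[3]-p[1]-p[2])/2
    print(n,ctr.round(4),'yaw',np.arctan2(d[1],d[0]).round(3),(np.arctan2(e[1],e[0])-np.pi/2).round(3),np.linalg.norm(d).round(3),np.linalg.norm(e).round(3))
j=plane(T,[(419.8,272.2)],.05);print('jar',j)
for o in((345.6,253.5),): pass
```

```text
LA [0.4084 0.3551 0.0135] 0.0004 top-plane [0.4079 0.3532 0.02  ]
LB [ 0.4374 -0.118   0.0148] 0.0004 top-plane [ 0.4369 -0.1174  0.02  ]
SA [0.452  0.0084 0.0105] 0.0009 top-plane [0.4509 0.0085 0.02  ]
SB [ 0.3866 -0.2375  0.0109] 0.0005 top-plane [ 0.3861 -0.2355  0.02  ]
tape [0.4325 0.1147 0.0134] 0.0007 top-plane [0.4318 0.1141 0.02  ]
((189.97787475585938, 263.01495361328125), (11.217535018920898, 34.105838775634766), 10.885526657104492)
[[0.3794 0.2501]
 [0.464  0.2342]
 [0.4582 0.2058]
 [0.3738 0.222 ]] [[0.41872676 0.22797459 0.02      ]]
((192.99310302734375, 159.61724853515625), (32.2383918762207, 3.464599370956421), 3.3664605617523193)
[[0.6874 0.266 ]
 [0.6968 0.2657]
 [0.6894 0.1803]
 [0.68   0.1807]] [[0.68836149 0.22301211 0.02      ]]
wedge [0.595  0.2259 0.025 ] yaw -0.085 -0.083 0.135 0.156
large [0.6089 0.0022 0.025 ] yaw -0.198 -0.171 0.135 0.156
small [ 0.6202 -0.2168  0.025 ] yaw -0.064 -0.026 0.135 0.16
jar [[ 0.38349992 -0.34478585  0.05      ]]
```

```bash
cat >> h.py <<'E'
def st():
    s=read_state();Rm=rot(s['tcp_rot']);x=Rm.apply([1,0,0]);z=Rm.apply([0,0,1])
    print('t',round(s['clock'],2),'tcp',np.round(s['ee_pos'],4),'yaw',round(np.arctan2(x[1],x[0]),4),'open',round(s['opening'],3),'q',np.round(s['q'],2),'F',np.round(s['wrist_force'],1))
    return s,Rm,np.arctan2(x[1],x[0])
def go(p,yaw=None):
    "turn needed (about tool axes) and offset, in tool frame BEFORE and AFTER the turn"
    s,Rm,y0=st(); yaw=y0 if yaw is None else yaw
    Rt=R.from_euler('z',yaw)*R.from_euler('x',np.pi)
    d=np.array(p)-s['ee_pos']
    print('turn',(Rm.inv()*Rt).as_rotvec().round(4),'offs before turn',Rm.inv().apply(d).round(4),'after turn',Rt.inv().apply(d).round(4))
E
python3 -c "
from h import *
go([.3866,-.2375,.20],.292)
go([.3866,-.2375,.20],0)
Rm=rot(read_state()['tcp_rot']);m=camera_model('wrist');print(Rm.inv().apply(m['xyz']-read_state()['ee_pos']),(Rm.inv()*rot(m['attitude'])).as_matrix())
"
```

```text
t 0.15 tcp [ 0.2084 -0.6937  0.2304] yaw 0.2919 open 1.001 q [ 1.19  0.59  0.05  1.61 -0.03  0.94 -0.03] F [-0.4 -1.4  1.1]
turn [-0.0018  0.0001 -0.0001] offs before turn [ 0.302  -0.3856  0.031 ] after turn [ 0.302  -0.3856  0.0304]
t 0.15 tcp [ 0.2084 -0.6937  0.2304] yaw 0.2919 open 1.001 q [ 1.19  0.59  0.05  1.61 -0.03  0.94 -0.03] F [-0.4 -1.4  1.1]
turn [-0.0017  0.0004  0.2919] offs before turn [ 0.302  -0.3856  0.031 ] after turn [ 0.1782 -0.4562  0.0304]
[ 0.07691209  0.00101148 -0.14263075] [[-1.48246530e-04 -9.52845151e-01 -3.03456911e-01]
 [ 9.99999987e-01 -1.23200065e-04 -1.01681465e-04]
 [ 5.95007792e-05 -3.03456922e-01  9.52845157e-01]]
```

Call:
{"method": "servo_tool", "body": {"series": [{"offset":[0,0,0],"turn":[0,0,0.097],"gripper":100},{"offset":[0,0,0],"turn":[0,0,0.097],"gripper":100},{"offset":[0,0,0],"turn":[0,0,0.097],"gripper":100},{"offset":[0.0127,-0.0326,0.002],"turn":[0,0,0],"gripper":100},{"offset":[0.0127,-0.0326,0.002],"turn":[0,0,0],"gripper":100},{"offset":[0.0127,-0.0326,0.002],"turn":[0,0,0],"gripper":100},{"offset":[0.0127,-0.0326,0.002],"turn":[0,0,0],"gripper":100},{"offset":[0.0127,-0.0326,0.002],"turn":[0,0,0],"gripper":100},{"offset":[0.0127,-0.0326,0.002],"turn":[0,0,0],"gripper":100},{"offset":[0.0127,-0.0326,0.002],"turn":[0,0,0],"gripper":100},{"offset":[0.0127,-0.0326,0.002],"turn":[0,0,0],"gripper":100},{"offset":[0.0127,-0.0326,0.002],"turn":[0,0,0],"gripper":100},{"offset":[0.0127,-0.0326,0.002],"turn":[0,0,0],"gripper":100},{"offset":[0.0127,-0.0326,0.002],"turn":[0,0,0],"gripper":100},{"offset":[0.0127,-0.0326,0.002],"turn":[0,0,0],"gripper":100},{"offset":[0.0127,-0.0326,0.002],"turn":[0,0,0],"gripper":100},{"offset":[0.0127,-0.0326,0.002],"turn":[0,0,0],"gripper":100}]}}

```text
clock: 1.57
ee_pos: [0.3938, -0.2289, 0.1956]
tcp_rot: [0.001, 1.0, -0.016, -0.003]
wrist_force: [1.1, -0.4, -0.3]
opening: 1.005
```

```bash
python3 -c "
from h import *
go([.3866,-.2375,.20],0)
m=camera_model('wrist')
cv2.imwrite('pics/w1.png',grab_frame('wrist')[:,:,::-1])
"
```

```text
t 1.57 tcp [ 0.3938 -0.2289  0.1956] yaw -0.0325 open 1.005 q [ 0.36  0.31  0.08  2.23 -0.04  0.6  -1.14] F [ 1.1 -0.4 -0.3]
turn [ 0.0024  0.006  -0.0325] offs before turn [-0.0069  0.0088 -0.0044] after turn [-0.0072  0.0086 -0.0044]
```

View pics/w1.png

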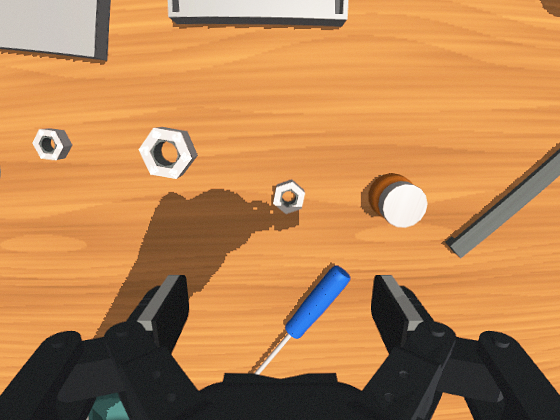

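The wrist view shows SB at (289,196), LB at (167,153), SA at (50,144) and the jar lid at (405,205). Now I measure the top faces.

```bash
cat >> h.py <<'E'
def hexfit(im,m,c,rad,z,thr=150,sat=60,dbg=None):
    hsv=cv2.cvtColor(im,cv2.COLOR_BGR2HSV)
    mk=((hsv[...,2]>thr)&(hsv[...,1]<sat)).astype(np.uint8)
    roi=np.zeros_like(mk);cv2.circle(roi,(int(c[0]),int(c[1])),rad,1,-1);mk&=roi
    cs=cv2.findContours(mk,cv2.RETR_EXTERNAL,cv2.CHAIN_APPROX_NONE)[0]
    k=cv2.convexHull(max(cs,key=cv2.contourArea))[:,0].astype(float)
    P=plane(m,k,z)[:,:2]
    Q=P.astype(np.float32).reshape(-1,1,2);M=cv2.moments((Q*1000));ctr=np.array([M['m10'],M['m01']])/M['m00']/1000
    # width profile: min width directions
    best=[]
    for a in np.arange(0,60,.5):
        w=[np.ptp(P@[np.cos(np.radians(a+b)),np.sin(np.radians(a+b))]) for b in(0,60,120)]
        best.append((np.mean(w),a,w))
    w,a,ws=min(best)
    pc=np.array([[np.cos(np.radians(a+b)),np.sin(np.radians(a+b))] for b in(0,60,120)])
    mids=[((P@v).max()+(P@v).min())/2 for v in pc]; c2=np.linalg.lstsq(pc,np.array(mids),rcond=None)[0]
    if abs(a)<1 or a>59: pass
    print('ctr',ctr.round(4),'midctr',c2.round(4),'flat-normal deg',a,'w mm',np.round(np.array(ws)*1000,1),'npix',int(mk.sum()))
    return c2,a
E
python3 - <<'E'
from h import *
im=cv2.imread('pics/w1.png');m=camera_model('wrist')
print(hexfit(im,m,(289,196),24,.016));hexfit(im,m,(167,153),40,.024);hexfit(im,m,(50,144),30,.016)
print(proj(m,[.3866,-.2375,.016]), plane(m,[(405,205)],.05))
E
```

```text
ctr [ 0.3937 -0.2308] midctr [ 0.392  -0.2305] flat-normal deg 16.5 w mm [28.9 30.1 30.7] npix 388
(array([ 0.39196556, -0.2304606 ]), np.float64(16.5))
ctr [ 0.441  -0.1104] midctr [ 0.441  -0.1104] flat-normal deg 48.5 w mm [46.  46.6 46.5] npix 1299
ctr [0.4542 0.0165] midctr [0.4543 0.0164] flat-normal deg 51.5 w mm [30.  30.8 30.5] npix 468
[[295.18542291 201.96510382]] [[ 0.39102362 -0.33950771  0.05      ]]
```

Call:
{"method": "servo_tool", "body": {"series": [{"offset":[-0.007,0.0086,0],"turn":[0,0,0],"gripper":100},{"offset":[0,0,0],"turn":[0,0,0],"gripper":100},{"offset":[0,0,0],"turn":[0,0,0],"gripper":100}]}}

```text
clock: 1.87
ee_pos: [0.3909, -0.2255, 0.1947]
tcp_rot: [-0.002, 1.0, -0.005, -0.003]
wrist_force: [0.4, -0.6, -0.5]
opening: 1.006
```

```bash
cat >> h.py <<'E'
def snap(name):
    m=camera_model('wrist');im=grab_frame('wrist')[:,:,::-1].copy();cv2.imwrite(f'pics/{name}.png',im);return im,m
E
python3 - <<'E'
from h import *
go([.3866,-.2375,.20],0)
im,m=snap('w2')
hexfit(im,m,(292,200),26,.016);hexfit(im,m,(167,153),40,.024);hexfit(im,m,(50,144),30,.016)
st()
E
```

```text
t 1.87 tcp [ 0.3909 -0.2255  0.1947] yaw -0.0106 open 1.006 q [ 0.36  0.31  0.07  2.24 -0.04  0.6  -1.11] F [ 0.4 -0.6 -0.5]
turn [-0.0043  0.0063 -0.0106] offs before turn [-0.0042  0.012  -0.0053] after turn [-0.0043  0.012  -0.0053]
ctr [ 0.3894 -0.2396] midctr [ 0.3882 -0.2395] flat-normal deg 16.5 w mm [30.2 30.2 30.6] npix 433
ctr [ 0.4391 -0.1197] midctr [ 0.4392 -0.1197] flat-normal deg 47.5 w mm [46.2 46.5 46.4] npix 1319
ctr [0.4538 0.0064] midctr [0.4539 0.0064] flat-normal deg 50.5 w mm [30.3 30.4 30.4] npix 477
t 1.92 tcp [ 0.3904 -0.2261  0.1947] yaw -0.0118 open 1.0 q [ 0.37  0.31  0.07  2.24 -0.04  0.6  -1.11] F [-0.1 -0.2 -0.7]
```

View pics/w2.png

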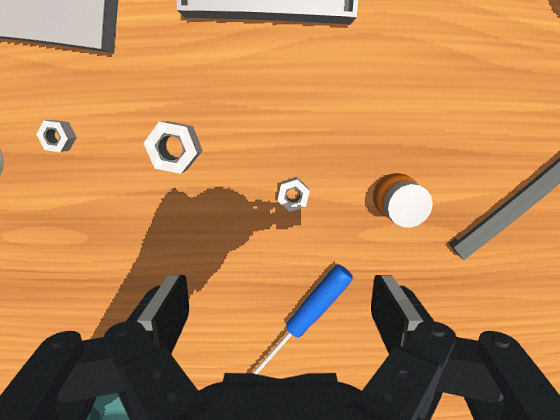

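```bash
python3 -c "
from h import *
go([.3875,-.239,.06],-.236)"
```

```text
t 1.92 tcp [ 0.3904 -0.2261  0.1947] yaw -0.0118 open 1.0 q [ 0.37  0.31  0.07  2.24 -0.04  0.6  -1.11] F [-0.1 -0.2 -0.7]
turn [-0.0033  0.0072  0.2241] offs before turn [-0.0018  0.0135  0.1347] after turn [0.0002 0.0133 0.1347]
```

Call:
{"method": "servo_tool", "body": {"series": [{"offset":[0,0,0],"turn":[0,0.003,0.1],"gripper":62},{"offset":[0,0,0],"turn":[0,0.003,0.1],"gripper":62},{"offset":[0,0.004,0.025],"turn":[0,0,0.01],"gripper":62},{"offset":[0,0.004,0.03],"turn":[0,0,0],"gripper":62},{"offset":[0,0.003,0.03],"turn":[0,0,0],"gripper":62},{"offset":[0,0.001,0.025],"turn":[0,0,0],"gripper":62},{"offset":[0,0,0.01],"turn":[0,0,0],"gripper":62},{"offset":[0,0,0],"turn":[0,0,0],"gripper":62}]}}

```text
clock: 2.58
ee_pos: [0.3874, -0.2539, 0.0729]
tcp_rot: [0.003, 0.992, -0.129, 0.005]
wrist_force: [0.4, 0.4, -0.1]
opening: 0.619
```

```bash
python3 -c "
from h import *
go([.3875,-.239,.002],-.236)
im,m=snap('w3');hexfit(im,m,proj(m,[.3875,-.239,.016])[0],60,.016)"
```

```text
t 2.58 tcp [ 0.3874 -0.2539  0.0729] yaw -0.2589 open 0.619 q [ 0.43  0.55  0.07  2.31 -0.13  0.28 -1.21] F [ 0.4  0.4 -0.1]
turn [ 0.0047 -0.0111 -0.0229] offs before turn [-0.0045 -0.0147  0.0708] after turn [-0.0034 -0.0145  0.0709]
ctr [ 0.3921 -0.2394] midctr [ 0.3905 -0.2392] flat-normal deg 17.0 w mm [23.1 29.7 29.9] npix 703
```

View pics/w3.png

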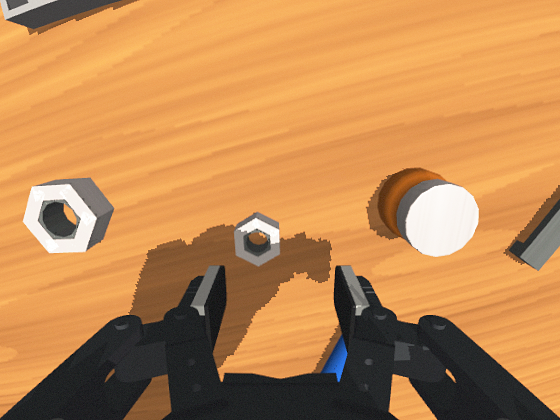

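Call:
{"method": "servo_tool", "body": {"series": [{"offset":[-0.003,-0.013,0.005],"turn":[0.004,-0.01,-0.02],"gripper":62},{"offset":[0,0,0],"turn":[0,0,0],"gripper":62},{"offset":[0,0,0],"turn":[0,0,0],"gripper":62}]}}

```text
clock: 2.88
ee_pos: [0.3884, -0.2424, 0.0698]
tcp_rot: [0.001, 0.993, -0.121, 0.002]
wrist_force: [0.5, -0.7, -0.7]
opening: 0.62
```

```bash
python3 -c "
from h import *
go([.388,-.2395,.002],-.236)"
```

```text
t 2.88 tcp [ 0.3884 -0.2424  0.0698] yaw -0.2418 open 0.62 q [ 0.4   0.55  0.07  2.31 -0.13  0.27 -1.22] F [ 0.5 -0.7 -0.7]
turn [ 0.0023 -0.0038 -0.0058] offs before turn [-0.0013 -0.0029  0.0678] after turn [-0.0011 -0.0027  0.0678]
```

Call:
{"method": "servo_tool", "body": {"series": [{"offset":[-0.001,-0.003,0.02],"turn":[0,0,0],"gripper":62},{"offset":[0,0,0.02],"turn":[0,0,0],"gripper":62},{"offset":[0,0,0.012],"turn":[0,0,0],"gripper":62},{"offset":[0,0,0.006],"turn":[0,0,0],"gripper":62},{"offset":[0,0,0],"turn":[0,0,0],"gripper":62},{"offset":[0,0,0],"turn":[0,0,0],"gripper":62}]}}

```text
clock: 3.38
ee_pos: [0.3943, -0.2405, 0.0154]
tcp_rot: [0.004, 0.993, -0.119, 0.009]
wrist_force: [-0.1, 0.5, -0.6]
opening: 0.617
```

```bash
python3 -c "
from h import *
go([.388,-.2395,.002],-.236)"
```

```text
t 3.38 tcp [ 0.3943 -0.2405  0.0154] yaw -0.2383 open 0.617 q [ 0.42  0.67  0.03  2.33 -0.15  0.13 -1.21] F [-0.1  0.5 -0.6]
turn [ 0.0053 -0.0179 -0.0023] offs before turn [-0.0066  0.0004  0.0133] after turn [-0.0064  0.0005  0.0134]
```

Call:
{"method": "servo_tool", "body": {"series": [{"offset":[-0.006,0,0.006],"turn":[0.004,-0.015,0],"gripper":62},{"offset":[-0.001,0,0.006],"turn":[0,-0.004,0],"gripper":62},{"offset":[-0.001,0,0.002],"turn":[0,0,0],"gripper":62},{"offset":[0,0,0],"turn":[0,0,0],"gripper":62}]}}

```text
clock: 3.72
ee_pos: [0.3875, -0.2394, 0.0025]
tcp_rot: [0.001, 0.993, -0.119, 0.001]
wrist_force: [0.3, 0.0, 0.0]
opening: 0.622
```

```bash
python3 -c "
from h import *
go([.388,-.2395,.002],-.236)
im,m=snap('w4')"
```

```text
t 3.72 tcp [ 0.3875 -0.2394  0.0025] yaw -0.238 open 0.622 q [ 0.43  0.7   0.03  2.33 -0.15  0.11 -1.21] F [0.3 0.  0. ]
turn [ 0.0023 -0.0017 -0.002 ] offs before turn [0.0005 0.     0.0005] after turn [0.0005 0.     0.0005]
```

View pics/w4.png

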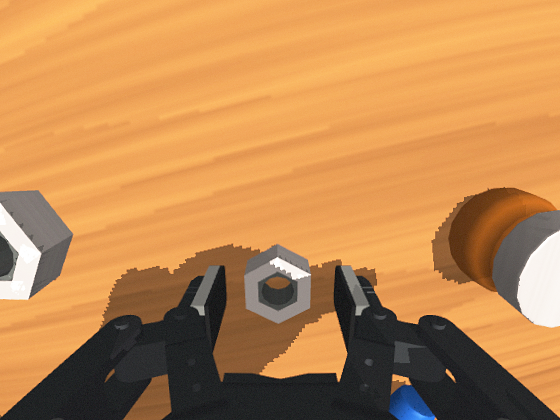

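The nut (278,287) sits centred between the pads with its flats parallel to them, so I close.

Call:
{"method": "servo_tool", "body": {"series": [{"offset":[0,0,0],"turn":[0,0,0],"gripper":20},{"offset":[0,0,0],"turn":[0,0,0],"gripper":10},{"offset":[0,0,0],"turn":[0,0,0],"gripper":0},{"offset":[0,0,0],"turn":[0,0,0],"gripper":0},{"offset":[0,0,0],"turn":[0,0,0],"gripper":0},{"offset":[0,0,0],"turn":[0,0,0],"gripper":0}]}}

```text
clock: 4.27
ee_pos: [0.3881, -0.2398, 0.0034]
tcp_rot: [0.002, 0.993, -0.119, 0.002]
wrist_force: [-0.1, 0.4, -1.2]
opening: 0.331
```

```bash
python3 -c "
from h import *
go([.60,-.245,.10],-.236)
im,m=snap('w5')"
```

```text
t 4.27 tcp [ 0.3881 -0.2398  0.0034] yaw -0.2383 open 0.331 q [ 0.43  0.7   0.03  2.33 -0.15  0.11 -1.21] F [-0.1  0.4 -1.2]
turn [ 0.0028 -0.0035 -0.0023] offs before turn [ 0.2075 -0.0447 -0.096 ] after turn [ 0.2073 -0.0445 -0.0966]
```

View pics/w5.png

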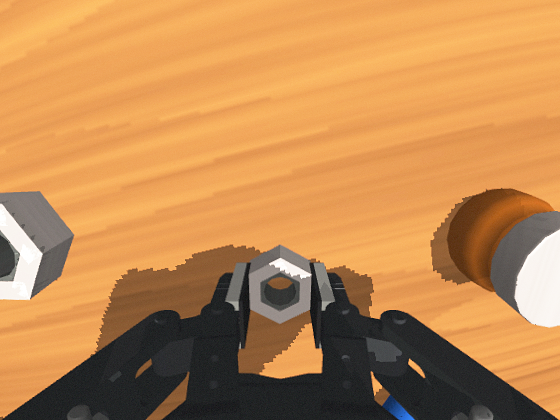

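Call:
{"method": "servo_tool", "body": {"series": [{"offset":[0,0,-0.015],"turn":[0,0,0],"gripper":0},{"offset":[0,0,-0.025],"turn":[0,0,0],"gripper":0},{"offset":[0,0,-0.025],"turn":[0,0,0],"gripper":0},{"offset":[0.01,-0.002,-0.02],"turn":[0,0,0],"gripper":0},{"offset":[0.02,-0.005,-0.01],"turn":[0,0,0],"gripper":0},{"offset":[0.025,-0.005,0],"turn":[0,0,0],"gripper":0},{"offset":[0.025,-0.005,0],"turn":[0,0,0],"gripper":0},{"offset":[0.025,-0.005,0],"turn":[0,0,0],"gripper":0},{"offset":[0.025,-0.005,0],"turn":[0,0,0],"gripper":0},{"offset":[0.025,-0.005,0],"turn":[0,0,0],"gripper":0},{"offset":[0.02,-0.005,0],"turn":[0,0,0],"gripper":0},{"offset":[0.01,-0.003,0],"turn":[0,0,0],"gripper":0},{"offset":[0,0,0],"turn":[0,0,0],"gripper":0},{"offset":[0,0,0],"turn":[0,0,0],"gripper":0}]}}

```text
clock: 5.48
ee_pos: [0.5778, -0.2415, 0.0994]
tcp_rot: [-0.001, 0.993, -0.12, -0.004]
wrist_force: [-1.0, 0.1, -0.1]
opening: 0.327
```

```bash
python3 -c "
from h import *
go([.60,-.245,.009],-.236)
im,m=snap('w6')"
```

```text
t 5.48 tcp [ 0.5778 -0.2415  0.0994] yaw -0.2408 open 0.327 q [ 0.23  0.64  0.13  1.92 -0.14  0.59 -1.36] F [-1.   0.1 -0.1]
turn [-0.0008  0.0082 -0.0048] offs before turn [ 0.0232 -0.0018  0.0903] after turn [ 0.0225 -0.0018  0.0904]
```

View pics/w6.png

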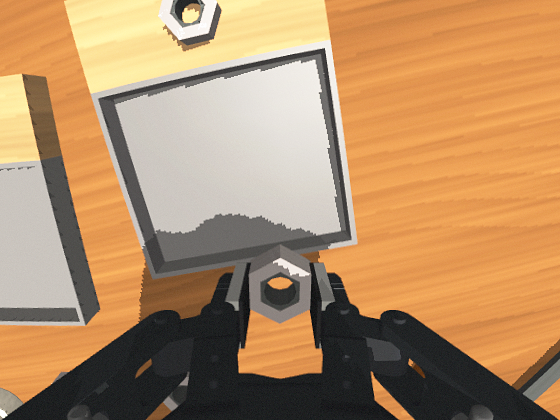

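```bash
cat >> h.py <<'E'
def tray(p):
    ctr=p.mean(0);d=(p[0]+p[1]-p[2]-p[3])/2;e=(p[0]+p[3]-p[1]-p[2])/2
    print('ctr',ctr.round(4),'yaw',np.arctan2(d[1],d[0]).round(3),(np.arctan2(e[1],e[0])-np.pi/2).round(3),np.linalg.norm(d).round(3),np.linalg.norm(e).round(3))
E
python3 -c "
from h import *
m=camera_model('wrist');T=camera_model('top')
c=[(93,95),(330,42),(357,244),(150,278)]
tray(plane(m,c,.025))
for a,b in zip(c,[(532,91),(684,91),(684,220),(528,217)]): print(tri(m,a,T,np.array(b)/2.5+119.7))
"
```

```text
ctr [ 0.6236 -0.2193  0.025 ] yaw -0.063 -0.056 0.136 0.158
(array([ 0.69410823, -0.14200237,  0.01664477]), np.float64(0.006139559607182991))
(array([ 0.68880598, -0.30311631,  0.01649081]), np.float64(0.00012310753160194905))
(array([ 0.55016175, -0.29399451,  0.02311482]), np.float64(0.0016066914649555918))
(array([ 0.55745606, -0.13250018,  0.0191042 ]), np.float64(0.0013004724543003057))
```

Call:
{"method": "servo_tool", "body": {"series": [{"offset":[0.015,-0.002,0.01],"turn":[0,0.005,0],"gripper":0},{"offset":[0.01,0,0.02],"turn":[0,0,0],"gripper":0},{"offset":[0,0,0.02],"turn":[0,0,0],"gripper":0},{"offset":[0,0,0.018],"turn":[0,0,0],"gripper":0},{"offset":[0,0,0.01],"turn":[0,0,0],"gripper":0},{"offset":[0,0,0],"turn":[0,0,0],"gripper":0},{"offset":[0,0,0],"turn":[0,0,0],"gripper":0}]}}

```text
clock: 6.12
ee_pos: [0.5891, -0.2476, 0.0192]
tcp_rot: [-0.001, 0.992, -0.124, -0.007]
wrist_force: [-0.8, -0.2, 0.1]
opening: 0.329
```

```bash
python3 -c "
from h import *
go([.605,-.247,.008],-.236)
"
```

```text
t 6.12 tcp [ 0.5891 -0.2476  0.0192] yaw -0.2492 open 0.329 q [ 0.25  0.77  0.11  1.91 -0.16  0.48 -1.35] F [-0.8 -0.2  0.1]
turn [ 0.0004  0.0148 -0.0132] offs before turn [ 0.0154 -0.0045  0.011 ] after turn [ 0.0153 -0.0043  0.0112]
```

Call:
{"method": "servo_tool", "body": {"series": [{"offset":[0.01,-0.003,0.003],"turn":[0,0.014,-0.01],"gripper":0},{"offset":[0.006,0,0.004],"turn":[0,0,0],"gripper":0},{"offset":[0,0,0.003],"turn":[0,0,0],"gripper":0},{"offset":[0,0,0],"turn":[0,0,0],"gripper":0},{"offset":[0,0,0],"turn":[0,0,0],"gripper":0}]}}

```text
clock: 6.53
ee_pos: [0.6077, -0.2499, 0.0117]
tcp_rot: [0.001, 0.993, -0.119, 0.002]
wrist_force: [0.2, 1.0, -0.7]
opening: 0.335
```

```bash
python3 -c "
from h import *
go([.605,-.247,.008],-.236)
"
```

```text
t 6.53 tcp [ 0.6077 -0.2499  0.0117] yaw -0.2391 open 0.335 q [ 0.25  0.79  0.1   1.88 -0.16  0.47 -1.34] F [ 0.2  1.  -0.7]
turn [ 0.0012 -0.0051 -0.0031] offs before turn [-0.0034 -0.0022  0.0037] after turn [-0.0033 -0.0022  0.0037]
```

Call:
{"method": "servo_tool", "body": {"series": [{"offset":[-0.001,0,0.003],"turn":[0,0,0],"gripper":0},{"offset":[0,0,0.001],"turn":[0,0,0],"gripper":0},{"offset":[0,0,0],"turn":[0,0,0],"gripper":45},{"offset":[0,0,0],"turn":[0,0,0],"gripper":58},{"offset":[0,0,0],"turn":[0,0,0],"gripper":58},{"offset":[0,0,-0.01],"turn":[0,0,0],"gripper":60},{"offset":[0,0,-0.03],"turn":[0,0,0],"gripper":60},{"offset":[0,0,-0.03],"turn":[0,0,0],"gripper":60},{"offset":[0,0,-0.03],"turn":[0,0,0],"gripper":60},{"offset":[-0.02,0,-0.03],"turn":[0,0,0],"gripper":60},{"offset":[-0.02,0,-0.01],"turn":[0,0,0],"gripper":60},{"offset":[0,0,0],"turn":[0,0,0],"gripper":60}]}}

```text
clock: 7.53
ee_pos: [0.5668, -0.2398, 0.1568]
tcp_rot: [0.001, 0.993, -0.119, 0.003]
wrist_force: [-0.4, -0.1, -1.0]
opening: 0.596
```

```bash
python3 -c "
from h import *
go([.452,.007,.14],.358)
im,m=snap('w7')"
```

```text
t 7.53 tcp [ 0.5668 -0.2398  0.1568] yaw -0.239 open 0.596 q [ 0.22  0.55  0.15  1.93 -0.13  0.67 -1.36] F [-0.4 -0.1 -1. ]
turn [ 0.0027 -0.0055 -0.597 ] offs before turn [-0.1701 -0.2126  0.0156] after turn [-0.021  -0.2714  0.0168]
```

View pics/w7.png

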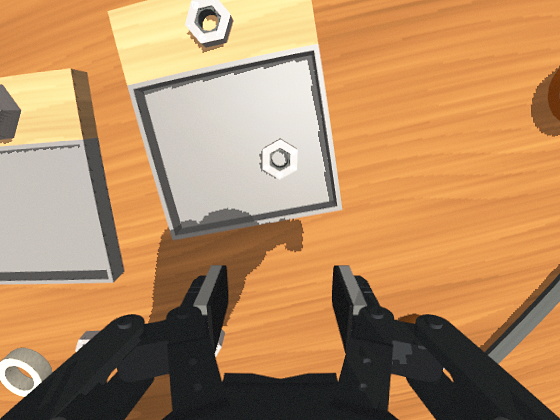

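SB lies flat in its tray at (279,159). I go for SA next.

Call:
{"method": "servo_tool", "body": {"series": [{"offset":[-0.01,0,-0.005],"turn":[0,0,-0.1],"gripper":62},{"offset":[-0.01,0,0],"turn":[0,0,-0.12],"gripper":62},{"offset":[0,-0.01,0],"turn":[0,0,-0.12],"gripper":62},{"offset":[0,-0.02,0],"turn":[0,0,-0.12],"gripper":62},{"offset":[0,-0.025,0],"turn":[0,0,-0.12],"gripper":62},{"offset":[-0.001,-0.026,0.001],"turn":[0,0,0],"gripper":62},{"offset":[-0.001,-0.026,0.001],"turn":[0,0,0],"gripper":62},{"offset":[-0.001,-0.026,0.001],"turn":[0,0,0],"gripper":62},{"offset":[-0.001,-0.026,0.001],"turn":[0,0,0],"gripper":62},{"offset":[-0.001,-0.026,0.001],"turn":[0,0,0],"gripper":62},{"offset":[-0.001,-0.026,0.001],"turn":[0,0,0],"gripper":62},{"offset":[-0.001,-0.026,0.001],"turn":[0,0,0],"gripper":62},{"offset":[-0.001,-0.02,0.001],"turn":[0,0,0],"gripper":62},{"offset":[0,-0.01,0],"turn":[0,0,0],"gripper":62},{"offset":[0,0,0],"turn":[0,0,0],"gripper":62},{"offset":[0,0,0],"turn":[0,0,0],"gripper":62}]}}

```text
clock: 8.92
ee_pos: [0.467, 0.0216, 0.1451]
tcp_rot: [0.005, 0.983, 0.183, 0.008]
wrist_force: [0.6, 0.0, 0.8]
opening: 0.622
```

```bash
python3 -c "
from h import *
go([.452,.007,.06],.358)
im,m=snap('w8')
hexfit(im,m,proj(m,[.453,.007,.016])[0],45,.016)"
```

```text
t 8.92 tcp [0.467  0.0216 0.1451] yaw 0.3688 open 0.622 q [-0.15  0.41 -0.    2.26  0.02  0.46 -1.37] F [0.6 0.  0.8]
turn [ 0.0124 -0.0146  0.0108] offs before turn [-0.0205  0.0071  0.0849] after turn [-0.0192  0.0084  0.0851]
ctr [0.452  0.0043] midctr [0.4523 0.0048] flat-normal deg 52.5 w mm [23.2 29.1 30.5] npix 403
```

View pics/w8.png

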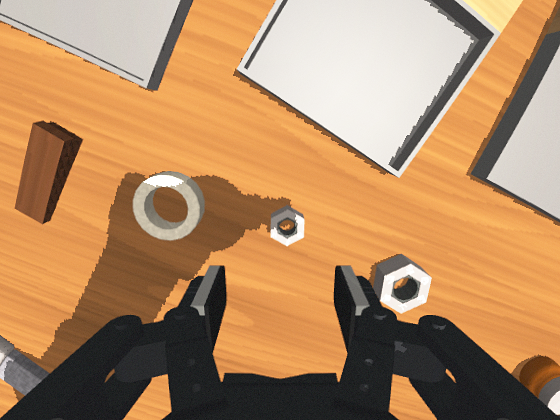

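Call:
{"method": "servo_tool", "body": {"series": [{"offset":[-0.018,0.006,0.01],"turn":[0.008,-0.01,0.005],"gripper":62},{"offset":[-0.003,0.002,0.025],"turn":[0,0,0],"gripper":62},{"offset":[0,0,0.025],"turn":[0,0,0],"gripper":62},{"offset":[0,0,0.02],"turn":[0,0,0],"gripper":62},{"offset":[0,0,0.01],"turn":[0,0,0],"gripper":62},{"offset":[0,0,0],"turn":[0,0,0],"gripper":62},{"offset":[0,0,0],"turn":[0,0,0],"gripper":62}]}}

```text
clock: 9.55
ee_pos: [0.4611, -0.0027, 0.0522]
tcp_rot: [0.004, 0.985, 0.173, 0.008]
wrist_force: [-0.0, 0.1, 0.8]
opening: 0.621
```

```bash
python3 -c "
from h import *
go([.4535,.007,.002],.353)
im,m=snap('w9')
print(proj(m,[.4535,.007,.016]))
"
```

```text
t 9.55 tcp [ 0.4611 -0.0027  0.0522] yaw 0.3488 open 0.621 q [-0.1   0.59  0.    2.32  0.02  0.21 -1.34] F [-0.   0.1  0.8]
turn [ 0.0108 -0.0153 -0.0043] offs before turn [-0.0046 -0.0123  0.05  ] after turn [-0.0038 -0.0118  0.0502]
[[258.18664655 255.03478615]]
```

View pics/w9.png

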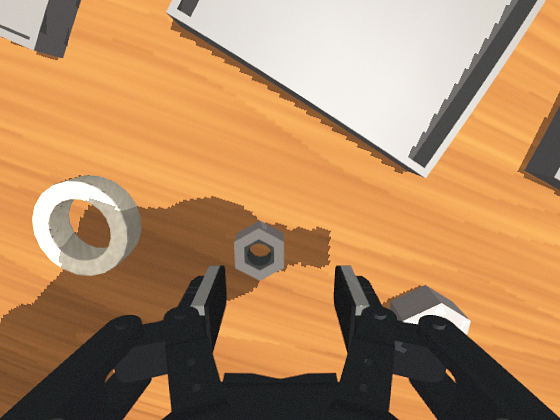

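Call:
{"method": "servo_tool", "body": {"series": [{"offset":[-0.002,-0.011,0.01],"turn":[0.01,-0.014,-0.003],"gripper":62},{"offset":[-0.003,-0.001,0.015],"turn":[0,0,0],"gripper":62},{"offset":[-0.003,0,0.012],"turn":[0,0,0],"gripper":62},{"offset":[-0.001,0,0.005],"turn":[0,0,0],"gripper":62},{"offset":[0,0,0],"turn":[0,0,0],"gripper":62},{"offset":[0,0,0],"turn":[0,0,0],"gripper":62}]}}

```text
clock: 10.1
ee_pos: [0.453, 0.0076, 0.0111]
tcp_rot: [-0.0, 0.985, 0.175, 0.005]
wrist_force: [0.7, -0.3, -0.7]
opening: 0.623
```

```bash
python3 -c "
from h import *
go([.4555,.008,.002],.353)
"
```

```text
t 10.1 tcp [0.453  0.0076 0.0111] yaw 0.3508 open 0.623 q [-0.11  0.68 -0.01  2.34  0.02  0.11 -1.35] F [ 0.7 -0.3 -0.7]
turn [ 0.0008 -0.0097 -0.0022] offs before turn [0.0024 0.0005 0.0091] after turn [0.0025 0.0005 0.0091]
```

Call:
{"method": "servo_tool", "body": {"series": [{"offset":[0.002,0,0.005],"turn":[0,-0.006,0],"gripper":62},{"offset":[0,0,0.004],"turn":[0,0,0],"gripper":62},{"offset":[0,0,0.001],"turn":[0,0,0],"gripper":62},{"offset":[0,0,0],"turn":[0,0,0],"gripper":20},{"offset":[0,0,0],"turn":[0,0,0],"gripper":10},{"offset":[0,0,0],"turn":[0,0,0],"gripper":0},{"offset":[0,0,0],"turn":[0,0,0],"gripper":0},{"offset":[0,0,0],"turn":[0,0,0],"gripper":0},{"offset":[0,0,0],"turn":[0,0,0],"gripper":0}]}}

```text
clock: 10.85
ee_pos: [0.4576, 0.0091, 0.0026]
tcp_rot: [0.0, 0.985, 0.175, 0.004]
wrist_force: [0.7, -0.3, -0.5]
opening: 0.331
```

```bash
python3 -c "
from h import *
go([.61,-.185,.10],-.15)
im,m=snap('w10')
"
```

```text
t 10.85 tcp [0.4576 0.0091 0.0026] yaw 0.3511 open 0.331 q [-0.12  0.7  -0.    2.33  0.02  0.1  -1.36] F [ 0.7 -0.3 -0.5]
turn [-3.000e-04 -8.700e-03  5.011e-01] offs before turn [ 0.0772  0.2349 -0.0964] after turn [ 0.1797  0.1692 -0.0974]
```

View pics/w10.png

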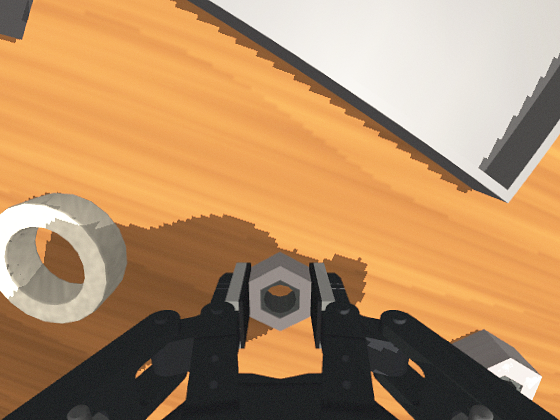

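Call:
{"method": "servo_tool", "body": {"series": [{"offset":[0,0,-0.015],"turn":[0,0,0],"gripper":0},{"offset":[0,0,-0.025],"turn":[0,0,0],"gripper":0},{"offset":[0,0,-0.03],"turn":[0,0,0],"gripper":0},{"offset":[0,0.01,-0.02],"turn":[0,0,0.1],"gripper":0},{"offset":[0.01,0.015,-0.005],"turn":[0,0,0.1],"gripper":0},{"offset":[0.015,0.02,0],"turn":[0,0,0.1],"gripper":0},{"offset":[0.02,0.02,0],"turn":[0,0,0.1],"gripper":0},{"offset":[0.02,0.02,0],"turn":[0,0,0.1],"gripper":0},{"offset":[0.022,0.02,0],"turn":[0,0,0],"gripper":0},{"offset":[0.022,0.02,0],"turn":[0,0,0],"gripper":0},{"offset":[0.022,0.02,0],"turn":[0,0,0],"gripper":0},{"offset":[0.02,0.015,0],"turn":[0,0,0],"gripper":0},{"offset":[0.01,0.005,0],"turn":[0,0,0],"gripper":0},{"offset":[0,0,0],"turn":[0,0,0],"gripper":0},{"offset":[0,0,0],"turn":[0,0,0],"gripper":0}]}}

```text
clock: 12.15
ee_pos: [0.6122, -0.1729, 0.0996]
tcp_rot: [-0.0, 0.996, -0.085, -0.001]
wrist_force: [-0.6, -0.9, -0.6]
opening: 0.33
```

```bash
python3 -c "
from h import *
go([.61,-.182,.03],-.15)
"
```

```text
t 12.15 tcp [ 0.6122 -0.1729  0.0996] yaw -0.1697 open 0.33 q [ 0.13  0.65  0.11  1.91 -0.12  0.59 -1.42] F [-0.6 -0.9 -0.6]
turn [-0.0008  0.0011 -0.0197] offs before turn [-0.0006  0.0094  0.0696] after turn [-0.0008  0.0093  0.0696]
```

Call:
{"method": "servo_tool", "body": {"series": [{"offset":[0,0.01,0.01],"turn":[0,0,0],"gripper":0},{"offset":[0,0.003,0.025],"turn":[0,0,0],"gripper":0},{"offset":[0,0,0.025],"turn":[0,0,0],"gripper":0},{"offset":[0,0,0.012],"turn":[0,0,0],"gripper":0},{"offset":[0,0,0.003],"turn":[0,0,0],"gripper":0},{"offset":[0,0,0],"turn":[0,0,0],"gripper":0},{"offset":[0,0,0],"turn":[0,0,0],"gripper":0}]}}

```text
clock: 12.73
ee_pos: [0.6028, -0.1818, 0.0198]
tcp_rot: [-0.002, 0.997, -0.082, -0.005]
wrist_force: [-0.1, -0.1, 0.1]
opening: 0.335
```

```bash
python3 -c "
from h import *
go([.61,-.187,.008],-.15)
"
```

```text
t 12.73 tcp [ 0.6028 -0.1818  0.0198] yaw -0.1642 open 0.335 q [ 0.17  0.76  0.08  1.94 -0.13  0.46 -1.39] F [-0.1 -0.1  0.1]
turn [-0.0034  0.0093 -0.0142] offs before turn [0.0081 0.004  0.0117] after turn [0.0079 0.0041 0.0118]
```

Call:
{"method": "servo_tool", "body": {"series": [{"offset":[0.004,0.004,0.007],"turn":[-0.003,0.009,0],"gripper":0},{"offset":[0.001,0,0.003],"turn":[0,0,0],"gripper":0},{"offset":[0,0,0.002],"turn":[0,0,0],"gripper":0},{"offset":[0,0,0],"turn":[0,0,0],"gripper":0}]}}

```text
clock: 13.07
ee_pos: [0.6093, -0.1868, 0.0096]
tcp_rot: [0.0, 0.997, -0.081, 0.003]
wrist_force: [-0.0, -0.6, -0.2]
opening: 0.332
```

```bash
python3 -c "
from h import *
go([.61,-.187,.008],-.15)
"
```

```text
t 13.07 tcp [ 0.6093 -0.1868  0.0096] yaw -0.163 open 0.332 q [ 0.17  0.78  0.08  1.93 -0.13  0.43 -1.38] F [-0.  -0.6 -0.2]
turn [ 0.0003 -0.0054 -0.013 ] offs before turn [0.0007 0.0001 0.0016] after turn [0.0007 0.0001 0.0016]
```

Call:
{"method": "servo_tool", "body": {"series": [{"offset":[0,0,0.002],"turn":[0,0,0],"gripper":0},{"offset":[0,0,0],"turn":[0,0,0],"gripper":40},{"offset":[0,0,0],"turn":[0,0,0],"gripper":46},{"offset":[0,0,0],"turn":[0,0,0],"gripper":46},{"offset":[0,0,-0.01],"turn":[0,0,0],"gripper":46},{"offset":[0,0,-0.03],"turn":[0,0,0],"gripper":46},{"offset":[0,0,-0.03],"turn":[0,0,0],"gripper":60},{"offset":[-0.01,0,-0.03],"turn":[0,0,0],"gripper":80},{"offset":[-0.02,0,-0.03],"turn":[0,0,0],"gripper":95},{"offset":[-0.02,0,-0.01],"turn":[0,0,0],"gripper":95},{"offset":[0,0,0],"turn":[0,0,0],"gripper":95}]}}

```text
clock: 13.98
ee_pos: [0.5597, -0.1785, 0.1574]
tcp_rot: [0.0, 0.997, -0.081, 0.005]
wrist_force: [-1.1, 0.2, -0.8]
opening: 0.951
```

```bash
python3 -c "
from h import *
go([.439,-.1195,.12],-.209)
im,m=snap('w11')"
```

```text
t 13.98 tcp [ 0.5597 -0.1785  0.1574] yaw -0.1626 open 0.951 q [ 0.14  0.51  0.12  1.99 -0.1   0.63 -1.4 ] F [-1.1  0.2 -0.8]
turn [-0.0003 -0.0093  0.0464] offs before turn [-0.129  -0.0387  0.0362] after turn [-0.1303 -0.0327  0.0374]
```

View pics/w11.png

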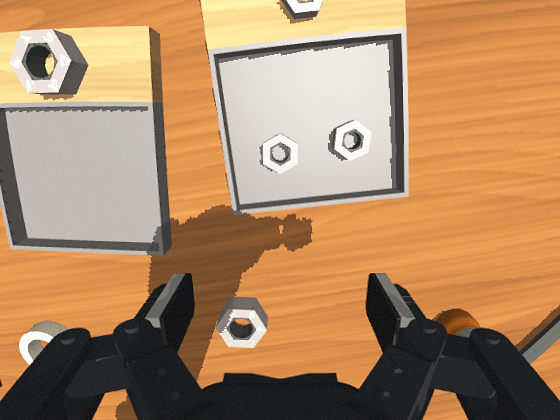

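Both small nuts lie flat in the small tray at (280,153) and (350,140). The next target is large nut LB.

Call:
{"method": "servo_tool", "body": {"series": [{"offset":[-0.01,-0.002,0],"turn":[0,0,-0.12],"gripper":98},{"offset":[-0.02,-0.008,0.002],"turn":[0,0,-0.12],"gripper":98},{"offset":[-0.02,-0.012,0.004],"turn":[0,0,-0.12],"gripper":98},{"offset":[-0.02,-0.018,0.004],"turn":[0,0,-0.115],"gripper":98},{"offset":[-0.015,-0.018,0.004],"turn":[0,0,0],"gripper":98},{"offset":[-0.012,-0.015,0.004],"turn":[0,0,0],"gripper":98},{"offset":[-0.005,-0.006,0],"turn":[0,0,0],"gripper":98},{"offset":[0,0,0],"turn":[0,0,0],"gripper":98},{"offset":[0,0,0],"turn":[0,0,0],"gripper":98}]}}

```text
clock: 14.78
ee_pos: [0.4522, -0.116, 0.1359]
tcp_rot: [0.005, 0.986, 0.168, 0.012]
wrist_force: [0.2, -0.4, -0.3]
opening: 0.977
```

```bash
python3 -c "
from h import *
go([.439,-.1195,.06],.314)
im,m=snap('w12');c=proj(m,[.439,-.1195,.024])[0];print(c)
hexfit(im,m,c,70,.024)"
```

```text
t 14.78 tcp [ 0.4522 -0.116   0.1359] yaw 0.3374 open 0.977 q [ 0.17  0.42 -0.02  2.27  0.02  0.42 -1.1 ] F [ 0.2 -0.4 -0.3]
turn [ 0.0131 -0.0224  0.0232] offs before turn [-0.0153 -0.0021  0.0756] after turn [-0.0136 -0.0008  0.0759]
[275.47094308 230.54917522]
ctr [ 0.4252 -0.1269] midctr [ 0.4282 -0.1251] flat-normal deg 47.5 w mm [21.6 43.6 29.1] npix 675
```

View pics/w12.png

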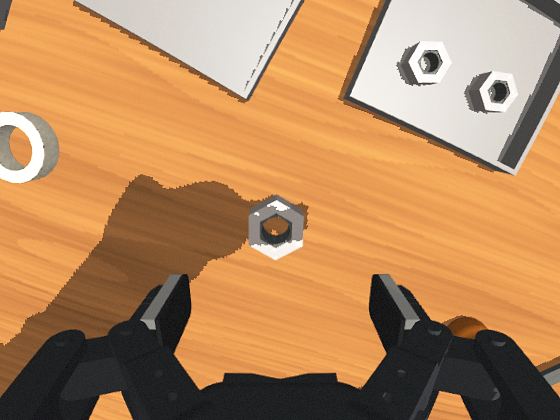

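Call:
{"method": "servo_tool", "body": {"series": [{"offset":[-0.012,0,0.01],"turn":[0.013,-0.02,0.02],"gripper":80},{"offset":[-0.002,0,0.025],"turn":[0,0,0],"gripper":80},{"offset":[-0.002,0,0.025],"turn":[0,0,0],"gripper":80},{"offset":[-0.002,0,0.02],"turn":[0,0,0],"gripper":80},{"offset":[-0.001,0,0.008],"turn":[0,0,0],"gripper":80},{"offset":[0,0,0],"turn":[0,0,0],"gripper":80},{"offset":[0,0,0],"turn":[0,0,0],"gripper":80}]}}

```text
clock: 15.42
ee_pos: [0.4451, -0.1299, 0.0434]
tcp_rot: [0.003, 0.988, 0.152, 0.006]
wrist_force: [-0.9, -0.3, -0.4]
opening: 0.802
```

```bash
python3 -c "
from h import *
go([.439,-.1195,.004],.314)
im,m=snap('w13');c=proj(m,[.439,-.1195,.024])[0];print(c)
"
```

```text
t 15.42 tcp [ 0.4451 -0.1299  0.0434] yaw 0.3056 open 0.802 q [ 0.19  0.61 -0.01  2.31  0.02  0.2  -1.1 ] F [-0.9 -0.3 -0.4]
turn [ 0.0071 -0.0106 -0.0085] offs before turn [-0.0031 -0.012   0.0392] after turn [-0.0026 -0.0117  0.0394]
[256.70083789 265.29220944]
```

View pics/w13.png

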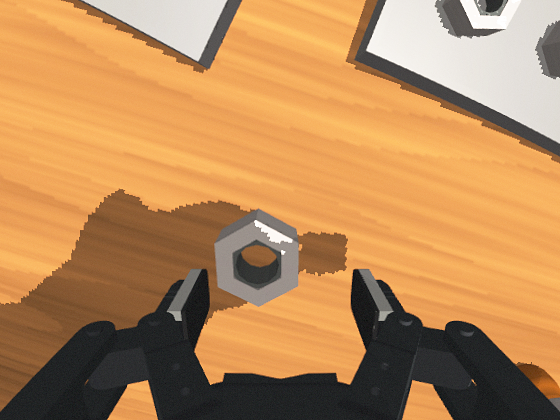

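Call:
{"method": "servo_tool", "body": {"series": [{"offset":[-0.002,-0.012,0.002],"turn":[0.006,-0.01,-0.008],"gripper":80},{"offset":[-0.002,0,0.014],"turn":[0,0,0],"gripper":80},{"offset":[-0.002,0,0.014],"turn":[0,0,0],"gripper":80},{"offset":[-0.001,0,0.006],"turn":[0,0,0],"gripper":80},{"offset":[0,0,0],"turn":[0,0,0],"gripper":80},{"offset":[0,0,0],"turn":[0,0,0],"gripper":80}]}}

```text
clock: 15.97
ee_pos: [0.4389, -0.1179, 0.0111]
tcp_rot: [0.001, 0.988, 0.158, 0.005]
wrist_force: [-1.3, 0.0, -0.4]
opening: 0.799
```

```bash
python3 -c "
from h import *
go([.439,-.1195,.004],.314)
"
```

```text
t 15.97 tcp [ 0.4389 -0.1179  0.0111] yaw 0.3164 open 0.799 q [ 0.17  0.68 -0.01  2.34  0.02  0.12 -1.11] F [-1.3  0.  -0.4]
turn [ 0.0042 -0.0093  0.0024] offs before turn [-0.0004  0.0015  0.0071] after turn [-0.0004  0.0015  0.0071]
```

Call:
{"method": "servo_tool", "body": {"series": [{"offset":[0,0.001,0.005],"turn":[0.003,-0.007,0],"gripper":80},{"offset":[0,0,0.002],"turn":[0,0,0],"gripper":80},{"offset":[0,0,0],"turn":[0,0,0],"gripper":40},{"offset":[0,0,0],"turn":[0,0,0],"gripper":20},{"offset":[0,0,0],"turn":[0,0,0],"gripper":10},{"offset":[0,0,0],"turn":[0,0,0],"gripper":0},{"offset":[0,0,0],"turn":[0,0,0],"gripper":0},{"offset":[0,0,0],"turn":[0,0,0],"gripper":0},{"offset":[0,0,0],"turn":[0,0,0],"gripper":0}]}}

```text
clock: 16.72
ee_pos: [0.4409, -0.1187, 0.0061]
tcp_rot: [0.001, 0.987, 0.158, 0.003]
wrist_force: [0.2, -0.0, -2.2]
opening: 0.52
```

```bash
python3 -c "
from h import *
go([.59,-.035,.11],-.19)
im,m=snap('w14')"
```

```text
t 16.72 tcp [ 0.4409 -0.1187  0.0061] yaw 0.3168 open 0.52 q [ 0.17  0.69 -0.    2.33  0.02  0.11 -1.11] F [ 0.2 -0.  -2.2]
turn [ 0.0013 -0.006   0.5068] offs before turn [ 0.1683 -0.0329 -0.1031] after turn [ 0.1306 -0.1104 -0.1039]
```

View pics/w14.png

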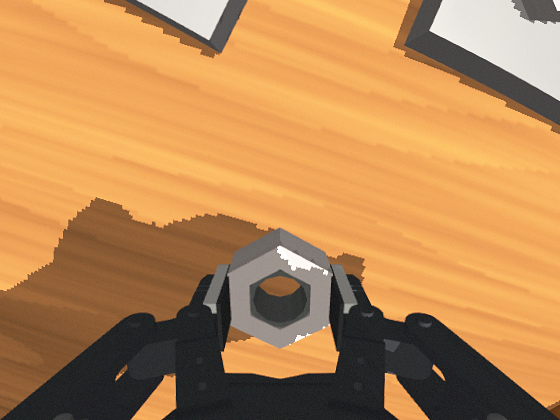

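Call:
{"method": "servo_tool", "body": {"series": [{"offset":[0,0,-0.015],"turn":[0,0,0],"gripper":0},{"offset":[0,0,-0.025],"turn":[0,0,0],"gripper":0},{"offset":[0,0,-0.03],"turn":[0,0,0],"gripper":0},{"offset":[0.01,-0.002,-0.025],"turn":[0,0,0],"gripper":0},{"offset":[0.02,-0.004,-0.01],"turn":[0,0,0],"gripper":0},{"offset":[0.025,-0.005,0],"turn":[0,0,0],"gripper":0},{"offset":[0.025,-0.005,0],"turn":[0,0,0],"gripper":0},{"offset":[0.025,-0.005,0],"turn":[0,0,0],"gripper":0},{"offset":[0.025,-0.005,0],"turn":[0,0,0],"gripper":0},{"offset":[0.02,-0.004,0],"turn":[0,0,0],"gripper":0},{"offset":[0.005,-0.002,0],"turn":[0,0,0],"gripper":0},{"offset":[0,0,0],"turn":[0,0,0],"gripper":0},{"offset":[0,0,0],"turn":[0,0,0],"gripper":0}]}}

```text
clock: 17.85
ee_pos: [0.5747, -0.0374, 0.1128]
tcp_rot: [-0.001, 0.988, 0.155, -0.004]
wrist_force: [-1.0, -0.0, -1.9]
opening: 0.524
```

```bash
python3 -c "
from h import *
go([.60,-.034,.11],1.39)
im,m=snap('w15')"
```

```text
t 17.85 tcp [ 0.5747 -0.0374  0.1128] yaw 0.3121 open 0.524 q [-0.02  0.57  0.01  2.03 -0.01  0.55 -1.26] F [-1.  -0.  -1.9]
turn [-0.0065  0.0042 -1.0779] offs before turn [0.0251 0.0045 0.0026] after turn [0.0079 0.0243 0.0028]
```

View pics/w15.png

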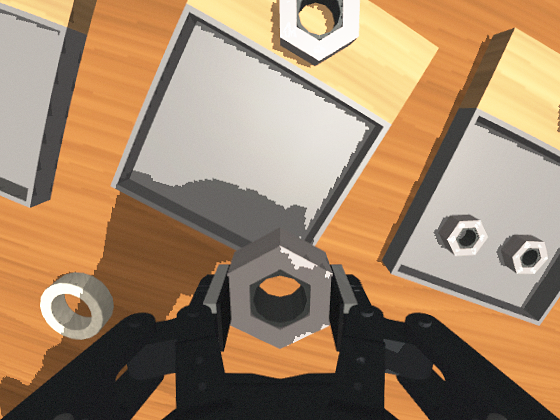

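```bash
python3 -c "
from h import *
m=camera_model('wrist')
p=plane(m,[(190,10),(385,124),(115,187)],.025);print(p)
print('ctr',(p[1]+p[2])/2, 'yaw',np.arctan2(*(p[0]-p[2])[1::-1]), np.linalg.norm(p[0]-p[2]),np.linalg.norm(p[0]-p[1]))
"
```

```text
[[ 0.69292516  0.06064722  0.025     ]
 [ 0.66449983 -0.0864531   0.025     ]
 [ 0.56154151  0.08711142  0.025     ]]
ctr [6.13020673e-01 3.29161239e-04 2.50000000e-02] yaw -0.1987672188402455 0.13402244742148756 0.14982156909232716
```

Call:
{"method": "servo_tool", "body": {"series": [{"offset":[0.012,0.003,0],"turn":[0,0,-0.12],"gripper":0},{"offset":[0.01,0.002,0],"turn":[0,0,-0.12],"gripper":0},{"offset":[0,0,0],"turn":[0,0,-0.12],"gripper":0},{"offset":[0,0,0],"turn":[0,0,-0.12],"gripper":0},{"offset":[0,0,0],"turn":[0,0,-0.12],"gripper":0},{"offset":[0,0,0],"turn":[0,0,-0.12],"gripper":0},{"offset":[0,0,0],"turn":[0,0,-0.12],"gripper":0},{"offset":[0,0,0],"turn":[0,0,-0.12],"gripper":0},{"offset":[0,0,0],"turn":[0,0,-0.09],"gripper":0},{"offset":[0,0,0],"turn":[0,0,0],"gripper":0},{"offset":[0,0,0],"turn":[0,0,0],"gripper":0}]}}

```text
clock: 18.82
ee_pos: [0.5723, -0.0513, 0.1083]
tcp_rot: [-0.008, 0.767, 0.642, -0.018]
wrist_force: [-0.4, 0.3, -2.4]
opening: 0.521
```

```bash
python3 -c "
from h import *
go([.60,-.034,.11],1.39)
im,m=snap('w16')"
```

```text
t 18.82 tcp [ 0.5723 -0.0513  0.1083] yaw 1.394 open 0.521 q [ 0.21  0.6  -0.29  2.    0.29  0.62 -0.45] F [-0.4  0.3 -2.4]
turn [-0.0359  0.0166  0.0037] offs before turn [ 0.0219  0.0241 -0.0029] after turn [ 0.022   0.0241 -0.0017]
```

View pics/w16.png

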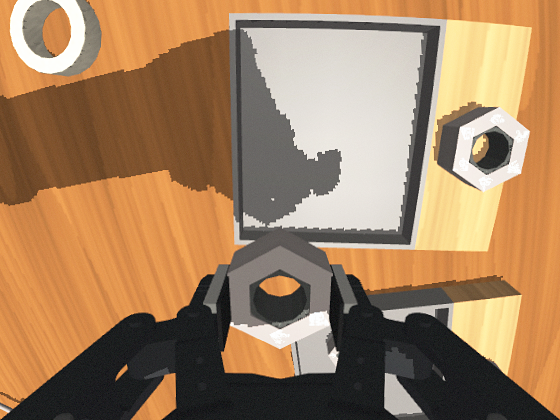

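Call:
{"method": "servo_tool", "body": {"series": [{"offset":[0.015,0.018,0],"turn":[-0.03,0.015,0],"gripper":0},{"offset":[0.005,0.006,0],"turn":[0,0,0],"gripper":0},{"offset":[0,0,0],"turn":[0,0,0],"gripper":0},{"offset":[0,0,0],"turn":[0,0,0],"gripper":0}]}}

```text
clock: 19.2
ee_pos: [0.5992, -0.0366, 0.107]
tcp_rot: [-0.001, 0.769, 0.639, -0.003]
wrist_force: [0.1, 0.2, -1.9]
opening: 0.522
```

```bash
python3 -c "
from h import *
go([.602,-.035,.012],1.39)"
```

```text
t 19.2 tcp [ 0.5992 -0.0366  0.107 ] yaw 1.387 open 0.522 q [ 0.19  0.62 -0.28  1.97  0.29  0.6  -0.48] F [ 0.1  0.2 -1.9]
turn [-0.0064  0.0035 -0.0031] offs before turn [0.0024 0.003  0.095 ] after turn [0.0021 0.0024 0.095 ]
```

Call:
{"method": "servo_tool", "body": {"series": [{"offset":[0.003,0.003,0.01],"turn":[-0.006,0.003,0],"gripper":0},{"offset":[0.001,0.001,0.025],"turn":[0,0,0],"gripper":0},{"offset":[0,0.001,0.025],"turn":[0,0,0],"gripper":0},{"offset":[0,0.001,0.018],"turn":[0,0,0],"gripper":0},{"offset":[0,0,0.007],"turn":[0,0,0],"gripper":0},{"offset":[0,0,0],"turn":[0,0,0],"gripper":0},{"offset":[0,0,0],"turn":[0,0,0],"gripper":0}]}}

```text
clock: 19.78
ee_pos: [0.6077, -0.0322, 0.0172]
tcp_rot: [0.001, 0.769, 0.639, 0.001]
wrist_force: [-0.2, 0.3, -1.4]
opening: 0.52
```

```bash
python3 -c "
from h import *
go([.602,-.035,.010],1.39)"
```

```text
t 19.78 tcp [ 0.6077 -0.0322  0.0172] yaw 1.3872 open 0.52 q [ 0.13  0.75 -0.21  1.98  0.35  0.44 -0.53] F [-0.2  0.3 -1.4]
turn [ 0.0026  0.0003 -0.0028] offs before turn [-0.0038 -0.0051  0.0072] after turn [-0.0038 -0.0051  0.0072]
```

Held at TCP z 0.006 on the bench, so contact with the tray floor should come near 0.010.

Call:
{"method": "servo_tool", "body": {"series": [{"offset":[-0.003,-0.004,0.004],"turn":[0,0,0],"gripper":0},{"offset":[0,0,0.003],"turn":[0,0,0],"gripper":0},{"offset":[0,0,0],"turn":[0,0,0],"gripper":0},{"offset":[0,0,0],"turn":[0,0,0],"gripper":0}]}}

```text
clock: 20.12
ee_pos: [0.604, -0.0347, 0.012]
tcp_rot: [0.002, 0.769, 0.639, 0.002]
wrist_force: [0.0, -0.1, -1.1]
opening: 0.519
```

```bash
python3 -c "
from h import *
go([.602,-.035,.010],1.39)"
```

```text
t 20.12 tcp [ 0.604  -0.0347  0.012 ] yaw 1.3867 open 0.519 q [ 0.13  0.76 -0.21  2.    0.36  0.42 -0.54] F [ 0.  -0.1 -1.1]
turn [ 0.0061 -0.0002 -0.0033] offs before turn [-0.0006 -0.0019  0.002 ] after turn [-0.0006 -0.0019  0.002 ]
```

Call:
{"method": "servo_tool", "body": {"series": [{"offset":[0,0,0.002],"turn":[0,0,0],"gripper":0},{"offset":[0,0,0],"turn":[0,0,0],"gripper":55},{"offset":[0,0,0],"turn":[0,0,0],"gripper":64},{"offset":[0,0,0],"turn":[0,0,0],"gripper":64},{"offset":[0,0,-0.01],"turn":[0,0,0],"gripper":64},{"offset":[0,0,-0.03],"turn":[0,0,0],"gripper":64},{"offset":[0,0,-0.03],"turn":[0,0,0],"gripper":64},{"offset":[0,0,-0.03],"turn":[0,0,0],"gripper":80},{"offset":[0,0,-0.03],"turn":[0,0,0],"gripper":95},{"offset":[0,0,-0.01],"turn":[0,0,0],"gripper":95},{"offset":[0,0,0],"turn":[0,0,0],"gripper":95}]}}

```text
clock: 21.03
ee_pos: [0.6051, -0.0341, 0.1621]
tcp_rot: [0.004, 0.769, 0.639, 0.004]
wrist_force: [0.1, -0.7, -0.3]
opening: 0.944
```

```bash
python3 -c "
from h import *
go([.408,.354,.16],1.39)
im,m=snap('w17')"
```

```text
t 21.03 tcp [ 0.6051 -0.0341  0.1621] yaw 1.3874 open 0.944 q [ 0.21  0.54 -0.32  1.94  0.26  0.69 -0.45] F [ 0.1 -0.7 -0.3]
turn [ 0.0122 -0.0011 -0.0026] offs before turn [ 0.3456 -0.2645 -0.0007] after turn [ 0.3463 -0.2636  0.0021]
```

View pics/w17.png

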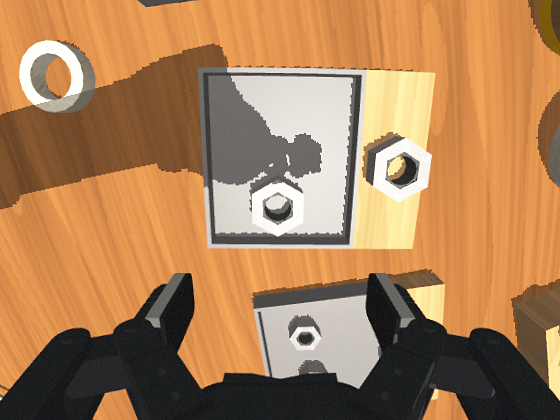

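Call:
{"method": "servo_tool", "body": {"series": [{"offset":[0.012,-0.01,0],"turn":[0.005,0,0],"gripper":95},{"offset":[0.024,-0.019,0],"turn":[0.005,0,0],"gripper":95},{"offset":[0.024,-0.019,0],"turn":[0,0,0],"gripper":95},{"offset":[0.024,-0.019,0],"turn":[0,0,0],"gripper":95},{"offset":[0.024,-0.019,0],"turn":[0,0,0],"gripper":95},{"offset":[0.024,-0.019,0],"turn":[0,0,0],"gripper":95},{"offset":[0.024,-0.019,0],"turn":[0,0,0],"gripper":95},{"offset":[0.024,-0.019,0],"turn":[0,0,0],"gripper":95},{"offset":[0.024,-0.019,0],"turn":[0,0,0],"gripper":95},{"offset":[0.024,-0.019,0],"turn":[0,0,0],"gripper":95},{"offset":[0.024,-0.019,0],"turn":[0,0,0],"gripper":95},{"offset":[0.024,-0.019,0],"turn":[0,0,0],"gripper":95},{"offset":[0.02,-0.018,0],"turn":[0,0,0],"gripper":95},{"offset":[0.01,-0.008,0],"turn":[0,0,0],"gripper":95},{"offset":[0,0,0],"turn":[0,0,0],"gripper":95},{"offset":[0,0,0],"turn":[0,0,0],"gripper":95}]}}

```text
clock: 22.42
ee_pos: [0.3817, 0.328, 0.1376]
tcp_rot: [-0.009, 0.766, 0.643, -0.025]
wrist_force: [0.2, -0.7, 0.6]
opening: 0.948
```

```bash
python3 -c "
from h import *
go([.408,.354,.1],1.39)
im,m=snap('w18');c=proj(m,[.408,.354,.024])[0];print(c)
hexfit(im,m,c,55,.024)"
```

```text
t 22.42 tcp [0.3817 0.328  0.1376] yaw 1.397 open 0.948 q [-0.54  0.49 -0.33  2.13  0.23  0.6  -1.21] F [ 0.2 -0.7  0.6]
turn [-0.0458  0.0267  0.0064] offs before turn [0.0312 0.0231 0.0357] after turn [0.0303 0.0212 0.0376]
[313.24667399 172.00948488]
ctr [0.4097 0.3524] midctr [0.4098 0.3526] flat-normal deg 45.5 w mm [46.6 46.6 45.7] npix 1828
```

View pics/w18.png

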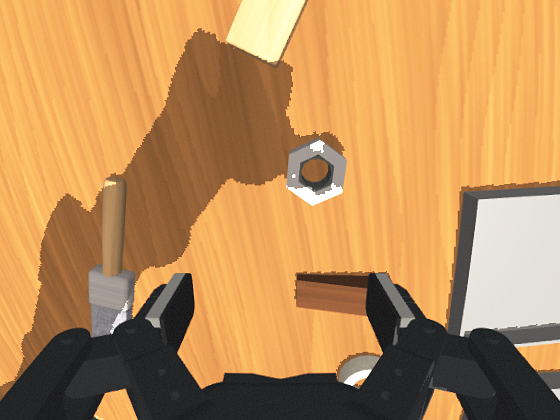

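Call:
{"method": "servo_tool", "body": {"series": [{"offset":[0.02,0.015,0],"turn":[-0.04,0.025,0.07],"gripper":85},{"offset":[0.01,0.008,0.005],"turn":[0,0,0],"gripper":85},{"offset":[0,0,0.015],"turn":[0,0,0],"gripper":85},{"offset":[0,0,0.02],"turn":[0,0,0],"gripper":85},{"offset":[0,0,0.015],"turn":[0,0,0],"gripper":85},{"offset":[0,0,0],"turn":[0,0,0],"gripper":85},{"offset":[0,0,0],"turn":[0,0,0],"gripper":85}]}}

```text
clock: 23.05
ee_pos: [0.4166, 0.3415, 0.0752]
tcp_rot: [0.003, 0.792, 0.611, -0.008]
wrist_force: [0.3, -0.2, 0.5]
opening: 0.851
```

```bash
python3 -c "
from h import *
go([.409,.3535,.004],1.318)
im,m=snap('w19');c=proj(m,[.409,.3535,.024])[0];print(c)
"
```

```text
t 23.05 tcp [0.4166 0.3415 0.0752] yaw 1.3145 open 0.851 q [-0.61  0.61 -0.23  2.11  0.3   0.46 -1.32] F [ 0.3 -0.2  0.5]
turn [-0.0053  0.0153 -0.0035] offs before turn [ 0.0108 -0.01    0.0711] after turn [ 0.0097 -0.0103  0.0712]
[264.01001036 223.37159279]
```

View pics/w19.png

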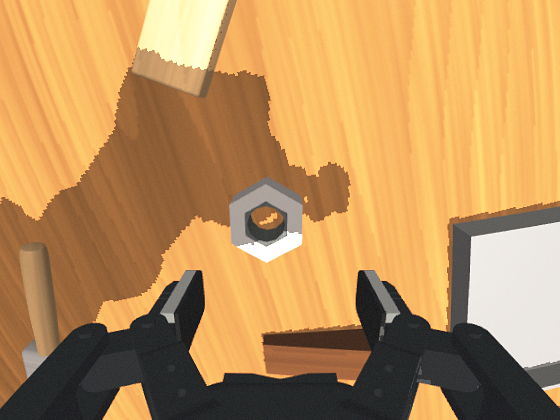

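Call:
{"method": "servo_tool", "body": {"series": [{"offset":[0.009,-0.01,0.005],"turn":[-0.005,0.013,-0.003],"gripper":82},{"offset":[0.001,0,0.02],"turn":[0,0,0],"gripper":82},{"offset":[0,0,0.02],"turn":[0,0,0],"gripper":82},{"offset":[0,0,0.014],"turn":[0,0,0],"gripper":82},{"offset":[0,0,0.005],"turn":[0,0,0],"gripper":82},{"offset":[0,0,0],"turn":[0,0,0],"gripper":82},{"offset":[0,0,0],"turn":[0,0,0],"gripper":82}]}}

```text
clock: 23.68
ee_pos: [0.4161, 0.353, 0.0147]
tcp_rot: [0.001, 0.792, 0.61, 0.004]
wrist_force: [0.3, 0.5, 0.2]
opening: 0.819
```

```bash
python3 -c "
from h import *
go([.409,.3535,.004],1.318)
"
```

```text
t 23.68 tcp [0.4161 0.353  0.0147] yaw 1.3119 open 0.819 q [-0.67  0.71 -0.16  2.13  0.35  0.32 -1.38] F [0.3 0.5 0.2]
turn [ 0.0058 -0.0047 -0.0061] offs before turn [-0.0014 -0.0071  0.0107] after turn [-0.0013 -0.007   0.0107]
```

Call:
{"method": "servo_tool", "body": {"series": [{"offset":[-0.001,-0.006,0.006],"turn":[0.004,-0.003,-0.004],"gripper":82},{"offset":[0,-0.001,0.004],"turn":[0,0,0],"gripper":82},{"offset":[0,0,0],"turn":[0,0,0],"gripper":82},{"offset":[0,0,0],"turn":[0,0,0],"gripper":82}]}}

```text
clock: 24.02
ee_pos: [0.4102, 0.3549, 0.0068]
tcp_rot: [-0.0, 0.791, 0.611, 0.003]
wrist_force: [0.6, 0.0, 0.3]
opening: 0.818
```

```bash
python3 -c "
from h import *
go([.409,.3535,.004],1.318)
im,m=snap('w20')"
```

```text
t 24.02 tcp [0.4102 0.3549 0.0068] yaw 1.3154 open 0.818 q [-0.69  0.72 -0.15  2.14  0.35  0.29 -1.39] F [0.6 0.  0.3]
turn [ 0.0037 -0.0056 -0.0026] offs before turn [-0.0016 -0.0008  0.0028] after turn [-0.0016 -0.0008  0.0028]
```

View pics/w20.png

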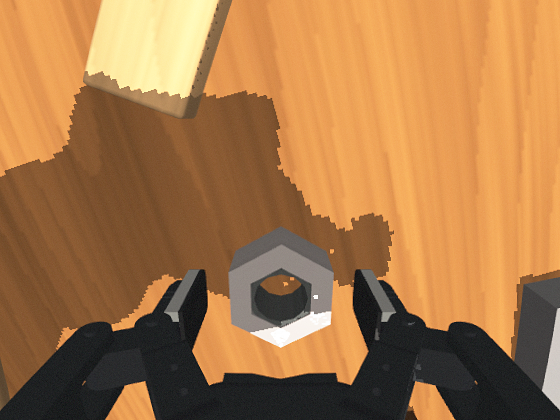

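The nut (281,290) is centred and aligned, so I grip and lift.

Call:
{"method": "servo_tool", "body": {"series": [{"offset":[-0.001,0,0.001],"turn":[0,0,0],"gripper":40},{"offset":[0,0,0],"turn":[0,0,0],"gripper":20},{"offset":[0,0,0],"turn":[0,0,0],"gripper":10},{"offset":[0,0,0],"turn":[0,0,0],"gripper":0},{"offset":[0,0,0],"turn":[0,0,0],"gripper":0},{"offset":[0,0,0],"turn":[0,0,0],"gripper":0},{"offset":[0,0,0],"turn":[0,0,0],"gripper":0}]}}

```text
clock: 24.65
ee_pos: [0.4102, 0.354, 0.0066]
tcp_rot: [-0.0, 0.791, 0.611, 0.004]
wrist_force: [0.1, -0.0, 1.7]
opening: 0.524
```

```bash
python3 -c "
from h import *
go([.617,.039,.12],1.39)
im,m=snap('w21')"
```

```text
t 24.65 tcp [0.4102 0.354  0.0066] yaw 1.3154 open 0.524 q [-0.69  0.72 -0.15  2.14  0.35  0.29 -1.39] F [ 0.1 -0.   1.7]
turn [ 0.0045 -0.0062 -0.0746] offs before turn [-0.2518  0.2802 -0.1138] after turn [-0.2726  0.2601 -0.1134]
```

Call:
{"method": "servo_tool", "body": {"series": [{"offset":[0,0,-0.015],"turn":[0,0,0],"gripper":0},{"offset":[0,0,-0.025],"turn":[0,0,0],"gripper":0},{"offset":[0,0,-0.03],"turn":[0,0,0],"gripper":0},{"offset":[0,0,-0.03],"turn":[0,0,0],"gripper":0},{"offset":[0,0,-0.015],"turn":[0,0,0],"gripper":0},{"offset":[0,0,0],"turn":[0,0,0],"gripper":0}]}}

```text
clock: 25.2
ee_pos: [0.4075, 0.3514, 0.1226]
tcp_rot: [0.0, 0.791, 0.612, -0.001]
wrist_force: [0.3, 0.5, -1.6]
opening: 0.523
```

```bash
python3 -c "
from h import *
go([.617,.039,.12],1.39)
im,m=snap('w22')"
```

```text
t 25.2 tcp [0.4075 0.3514 0.1226] yaw 1.3161 open 0.523 q [-0.59  0.53 -0.27  2.1   0.27  0.54 -1.32] F [ 0.3  0.5 -1.6]
turn [-0.0002  0.0017 -0.0739] offs before turn [-0.2495  0.2815  0.003 ] after turn [-0.2696  0.2623  0.0026]
```

View pics/w22.png

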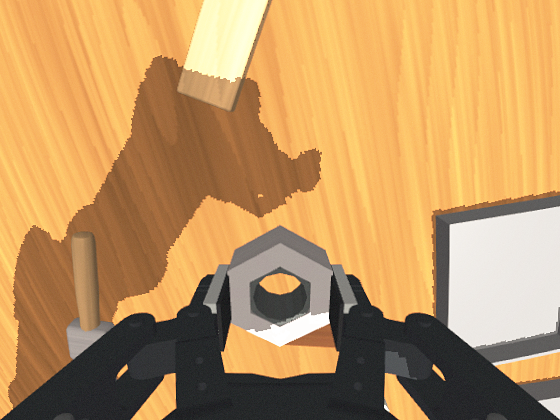

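Call:
{"method": "servo_tool", "body": {"series": [{"offset":[-0.01,0.01,0],"turn":[0,0,-0.035],"gripper":0},{"offset":[-0.019,0.019,0],"turn":[0,0,-0.035],"gripper":0},{"offset":[-0.019,0.019,0],"turn":[0,0,0],"gripper":0},{"offset":[-0.019,0.019,0],"turn":[0,0,0],"gripper":0},{"offset":[-0.019,0.019,0],"turn":[0,0,0],"gripper":0},{"offset":[-0.019,0.019,0],"turn":[0,0,0],"gripper":0},{"offset":[-0.019,0.019,0],"turn":[0,0,0],"gripper":0},{"offset":[-0.019,0.019,0],"turn":[0,0,0],"gripper":0},{"offset":[-0.019,0.019,0],"turn":[0,0,0],"gripper":0},{"offset":[-0.019,0.019,0],"turn":[0,0,0],"gripper":0},{"offset":[-0.019,0.019,0],"turn":[0,0,0],"gripper":0},{"offset":[-0.019,0.018,0],"turn":[0,0,0],"gripper":0},{"offset":[-0.019,0.018,0],"turn":[0,0,0],"gripper":0},{"offset":[-0.015,0.015,0],"turn":[0,0,0],"gripper":0},{"offset":[-0.006,0.006,0],"turn":[0,0,0],"gripper":0},{"offset":[0,0,0],"turn":[0,0,0],"gripper":0},{"offset":[0,0,0],"turn":[0,0,0],"gripper":0}]}}

```text
clock: 26.67
ee_pos: [0.605, 0.0313, 0.0881]
tcp_rot: [-0.009, 0.766, 0.643, -0.022]
wrist_force: [-0.1, 1.0, -1.6]
opening: 0.522
```

```bash
python3 -c "
from h import *
go([.617,.039,.012],1.39)
im,m=snap('w23')"
```

```text
t 26.67 tcp [0.605  0.0313 0.0881] yaw 1.3976 open 0.522 q [ 0.09  0.66 -0.32  1.94  0.34  0.64 -0.62] F [-0.1  1.  -1.6]
turn [-0.0423  0.0212  0.0071] offs before turn [0.0113 0.0137 0.0754] after turn [0.0098 0.0104 0.0761]
```

View pics/w23.png

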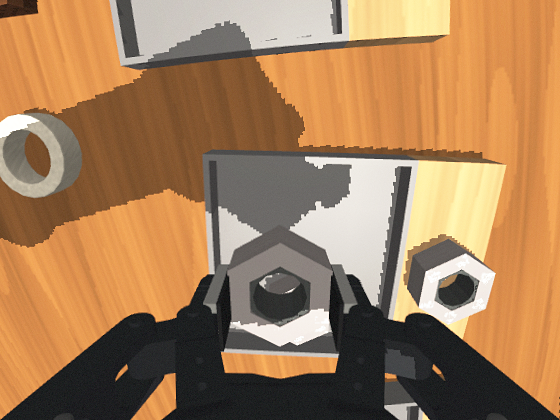

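Call:
{"method": "servo_tool", "body": {"series": [{"offset":[0.009,0.009,0.005],"turn":[-0.04,0.02,0.005],"gripper":0},{"offset":[0,0,0],"turn":[0,0,0],"gripper":0},{"offset":[0,0,0],"turn":[0,0,0],"gripper":0}]}}

```text
clock: 26.97
ee_pos: [0.6111, 0.0443, 0.0814]
tcp_rot: [-0.003, 0.765, 0.644, -0.002]
wrist_force: [-0.2, -1.5, -2.1]
opening: 0.526
```

```bash
python3 -c "
from h import *
go([.614,.040,.011],1.39)"
```

```text
t 26.97 tcp [0.6111 0.0443 0.0814] yaw 1.3999 open 0.526 q [ 0.07  0.67 -0.31  1.95  0.35  0.58 -0.64] F [-0.2 -1.5 -2.1]
turn [-0.0071 -0.0002  0.0099] offs before turn [-0.0037  0.0041  0.0704] after turn [-0.0037  0.0036  0.0704]
```

Call:
{"method": "servo_tool", "body": {"series": [{"offset":[-0.004,0.002,0.012],"turn":[-0.006,0,0.005],"gripper":0},{"offset":[-0.002,0,0.02],"turn":[0,0,0],"gripper":0},{"offset":[0,0,0.018],"turn":[0,0,0],"gripper":0},{"offset":[0,0,0.008],"turn":[0,0,0],"gripper":0},{"offset":[0,0,0],"turn":[0,0,0],"gripper":0},{"offset":[0,0,0],"turn":[0,0,0],"gripper":0}]}}

```text
clock: 27.47
ee_pos: [0.6092, 0.0466, 0.0245]
tcp_rot: [-0.002, 0.762, 0.647, -0.0]
wrist_force: [0.6, 1.0, -1.3]
opening: 0.52
```

```bash
python3 -c "
from h import *
go([.613,.039,.0115],1.39)"
```

```text
t 27.47 tcp [0.6092 0.0466 0.0245] yaw 1.4077 open 0.52 q [ 0.04  0.75 -0.26  1.97  0.39  0.47 -0.68] F [ 0.6  1.  -1.3]
turn [-0.0039 -0.0021  0.0177] offs before turn [-0.0069  0.0051  0.013 ] after turn [-0.0068  0.0051  0.013 ]
```

Call:
{"method": "servo_tool", "body": {"series": [{"offset":[-0.007,0.004,0],"turn":[-0.004,0,0.014],"gripper":0},{"offset":[-0.002,0,0.006],"turn":[0,0,0],"gripper":0},{"offset":[0,0,0.006],"turn":[0,0,0],"gripper":0},{"offset":[0,0,0.001],"turn":[0,0,0],"gripper":0},{"offset":[0,0,0],"turn":[0,0,0],"gripper":0}]}}

```text
clock: 27.88
ee_pos: [0.6139, 0.0368, 0.0137]
tcp_rot: [0.001, 0.767, 0.641, 0.003]
wrist_force: [0.2, -0.5, -1.4]
opening: 0.519
```

```bash
python3 -c "
from h import *
go([.613,.039,.0105],1.39)
snap('w24')"
```

```text
t 27.88 tcp [0.6139 0.0368 0.0137] yaw 1.3926 open 0.519 q [ 0.04  0.77 -0.25  1.97  0.4   0.45 -0.68] F [ 0.2 -0.5 -1.4]
turn [ 0.005  -0.0035  0.0026] offs before turn [ 0.002  -0.0013  0.0032] after turn [ 0.002  -0.0013  0.0032]
```

View pics/w24.png

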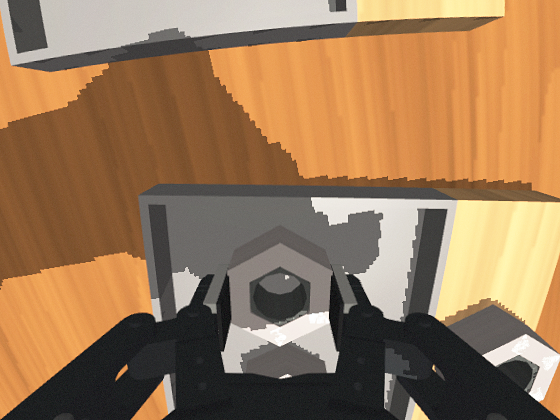

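Call:
{"method": "servo_tool", "body": {"series": [{"offset":[0.002,0,0.003],"turn":[0,0,0],"gripper":0},{"offset":[0,0,0],"turn":[0,0,0],"gripper":0},{"offset":[0,0,0],"turn":[0,0,0],"gripper":55},{"offset":[0,0,0],"turn":[0,0,0],"gripper":64},{"offset":[0,0,0],"turn":[0,0,0],"gripper":64},{"offset":[0,0,-0.01],"turn":[0,0,0],"gripper":64},{"offset":[0,0,-0.03],"turn":[0,0,0],"gripper":64},{"offset":[0,0,-0.03],"turn":[0,0,0],"gripper":64},{"offset":[0,0,-0.03],"turn":[0,0,0],"gripper":64},{"offset":[0,0,-0.03],"turn":[0,0,0],"gripper":64},{"offset":[0,0,-0.01],"turn":[0,0,0],"gripper":64},{"offset":[0,0,0],"turn":[0,0,0],"gripper":64}]}}

```text
clock: 28.93
ee_pos: [0.6138, 0.0403, 0.1606]
tcp_rot: [0.001, 0.766, 0.642, 0.004]
wrist_force: [-0.3, -0.2, -0.0]
opening: 0.644
```

```bash
python3 -c "
from h import *
go([.41,.15,.16],1.39)
snap('w25')"
```

```text
t 28.93 tcp [0.6138 0.0403 0.1606] yaw 1.395 open 0.644 q [ 0.12  0.56 -0.37  1.91  0.29  0.71 -0.59] F [-0.3 -0.2 -0. ]
turn [ 0.0062 -0.0045  0.005 ] offs before turn [ 0.0723 -0.2198 -0.0005] after turn [ 0.0712 -0.2202  0.0006]
```

View pics/w25.png

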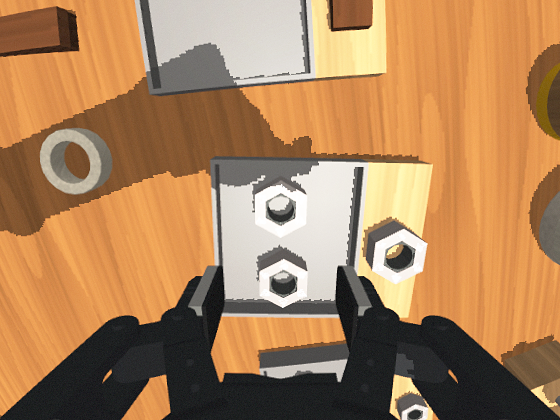

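Both large nuts are flat at (281,207) and (283,284). The wedge is next.

Call:
{"method": "servo_tool", "body": {"series": [{"offset":[0.008,-0.012,0],"turn":[0,0,0],"gripper":64},{"offset":[0.015,-0.022,0],"turn":[0,0,0],"gripper":64},{"offset":[0.015,-0.022,0],"turn":[0,0,0],"gripper":64},{"offset":[0.015,-0.022,0],"turn":[0,0,0],"gripper":64},{"offset":[0.015,-0.022,0],"turn":[0,0,0],"gripper":64},{"offset":[0.015,-0.022,0],"turn":[0,0,0],"gripper":64},{"offset":[0.015,-0.022,0],"turn":[0,0,0.1],"gripper":64},{"offset":[0.01,-0.015,0],"turn":[0,0,0.12],"gripper":64},{"offset":[0,0,0],"turn":[0,0,0.12],"gripper":64},{"offset":[0,0,0],"turn":[0,0,0.12],"gripper":64},{"offset":[0,0,0],"turn":[0,0,0.12],"gripper":64},{"offset":[0,0,0],"turn":[0,0,0.12],"gripper":64},{"offset":[0,0,0],"turn":[0,0,0.12],"gripper":64},{"offset":[0,0,0],"turn":[0,0,0.12],"gripper":64},{"offset":[0,0,0],"turn":[0,0,0.12],"gripper":64},{"offset":[0,0,0],"turn":[0,0,0.12],"gripper":64},{"offset":[0,0,0],"turn":[0,0,0.12],"gripper":64},{"offset":[0,0,0],"turn":[0,0,0.12],"gripper":64},{"offset":[0,0,0],"turn":[0,0,0],"gripper":64},{"offset":[0,0,0],"turn":[0,0,0],"gripper":64}]}}

```text
clock: 30.65
ee_pos: [0.4254, 0.1804, 0.1297]
tcp_rot: [0.013, 0.999, -0.039, -0.032]
wrist_force: [-0.5, -0.2, 0.0]
opening: 0.645
```

```bash
python3 -c "
from h import *
go([.415,.228,.14],-.185)
snap('w26')"
```

```text
t 30.65 tcp [0.4254 0.1804 0.1297] yaw -0.0782 open 0.645 q [-0.53  0.46  0.04  2.23 -0.06  0.53 -2.09] F [-0.5 -0.2  0. ]
turn [0.032  0.0605 0.1076] offs before turn [-0.0147 -0.0464 -0.0108] after turn [-0.019  -0.0449 -0.0103]
```

View pics/w26.png

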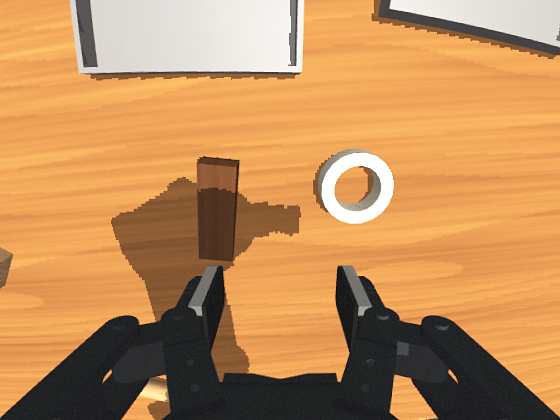

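Call:
{"method": "servo_tool", "body": {"series": [{"offset":[-0.006,-0.02,-0.005],"turn":[0.03,0.055,0.1],"gripper":64},{"offset":[-0.006,-0.018,0],"turn":[0,0,0],"gripper":64},{"offset":[-0.004,-0.007,0],"turn":[0,0,0],"gripper":64},{"offset":[0,0,0],"turn":[0,0,0],"gripper":64},{"offset":[0,0,0],"turn":[0,0,0],"gripper":64}]}}

```text
clock: 31.12
ee_pos: [0.4133, 0.2264, 0.1323]
tcp_rot: [0.002, 0.996, -0.087, -0.004]
wrist_force: [-0.4, -0.1, 0.0]
opening: 0.638
```

```bash
cat >> h.py <<'E'
def wedgefit(im,m,c,rad):
    hsv=cv2.cvtColor(im,cv2.COLOR_BGR2HSV)
    sh=((im[...,2]<125)).astype(np.uint8)
    return sh
E
python3 -c "
from h import *
go([.415,.228,.14],-.185)
im,m=snap('w27')
print(proj(m,[[.463,.22,.028],[.419,.228,.02],[.374,.236,.012]]))"
```

```text
t 31.12 tcp [0.4133 0.2264 0.1323] yaw -0.1746 open 0.638 q [-0.66  0.44  0.08  2.25 -0.08  0.46 -2.26] F [-0.4 -0.1  0. ]
turn [0.0047 0.0081 0.0104] offs before turn [ 0.0014 -0.0018 -0.0077] after turn [ 0.0014 -0.0019 -0.0077]
[[274.33413797 151.75092992]
 [274.42421267 205.38673945]
 [274.71928393 252.10568322]]
```

View pics/w27.png

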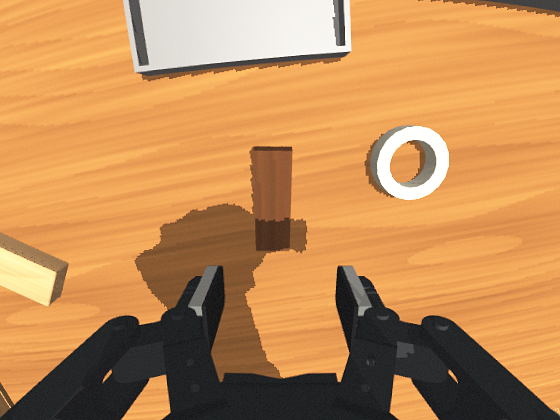

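```bash
python3 -c "
from h import *
m=camera_model('wrist')
a=plane(m,[(250.5,150),(292,150)],.028);b=plane(m,[(256,250),(290,250)],.012);print(a,b)
f=a.mean(0);n=b.mean(0);print((f+n)/2,np.arctan2(*(f-n)[1::-1]),np.linalg.norm((f-n)[:2]),np.linalg.norm(a[0]-a[1]),np.linalg.norm(b[0]-b[1]))
go([.418,.228,.06],-.185)
"
```

```text
[[0.46739479 0.23728527 0.028     ]
 [0.46185541 0.206283   0.028     ]] [[0.37886748 0.25183867 0.012     ]
 [0.37352106 0.22200232 0.012     ]]
[0.42040969 0.22935232 0.02      ] -0.16952322398675762 0.08971689466062123 0.03149325929642072 0.030311575972454385
t 31.17 tcp [0.4132 0.2262 0.1323] yaw -0.1753 open 0.636 q [-0.66  0.44  0.08  2.25 -0.08  0.46 -2.26] F [-0.3  0.9 -0.1]
turn [0.0049 0.0085 0.0098] offs before turn [ 0.005  -0.003   0.0722] after turn [ 0.0044 -0.0027  0.0723]
```

Call:
{"method": "servo_tool", "body": {"series": [{"offset":[0.005,-0.003,0.01],"turn":[0.004,0.006,0],"gripper":64},{"offset":[0,0,0.025],"turn":[0,0,0],"gripper":64},{"offset":[0,0,0.03],"turn":[0,0,0],"gripper":64},{"offset":[-0.001,0,0.02],"turn":[0,0,0],"gripper":64},{"offset":[-0.001,0,0.008],"turn":[0,0,0],"gripper":64},{"offset":[0,0,0],"turn":[0,0,0],"gripper":64},{"offset":[0,0,0],"turn":[0,0,0],"gripper":64}]}}

```text
clock: 31.75
ee_pos: [0.4218, 0.2237, 0.0372]
tcp_rot: [-0.0, 0.996, -0.09, 0.001]
wrist_force: [0.3, 0.1, -0.2]
opening: 0.64
```

```bash
python3 -c "
from h import *
go([.4195,.229,.003],-.173)
snap('w28')"
```

```text
t 31.75 tcp [0.4218 0.2237 0.0372] yaw -0.1805 open 0.64 q [-0.61  0.63  0.04  2.28 -0.1   0.23 -2.23] F [ 0.3  0.1 -0.2]
turn [-0.0009 -0.0024 -0.0075] offs before turn [-0.0033 -0.0048  0.0341] after turn [-0.0031 -0.0049  0.0342]
```

View pics/w28.png

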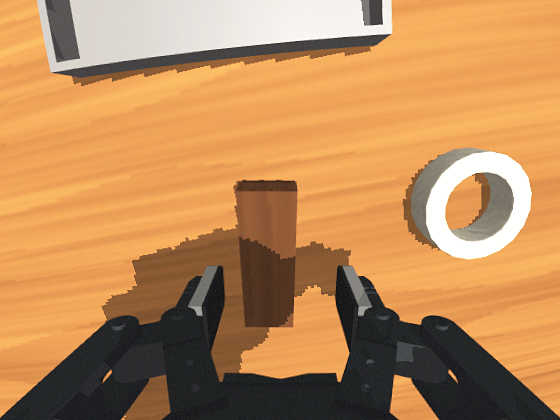

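Call:
{"method": "servo_tool", "body": {"series": [{"offset":[-0.003,-0.004,0.005],"turn":[0,-0.002,-0.006],"gripper":64},{"offset":[-0.001,-0.001,0.012],"turn":[0,0,0],"gripper":64},{"offset":[-0.001,0,0.01],"turn":[0,0,0],"gripper":64},{"offset":[0,0,0.005],"turn":[0,0,0],"gripper":64},{"offset":[0,0,0],"turn":[0,0,0],"gripper":64},{"offset":[0,0,0],"turn":[0,0,0],"gripper":64}]}}

```text
clock: 32.3
ee_pos: [0.421, 0.2324, 0.008]
tcp_rot: [-0.004, 0.996, -0.086, 0.004]
wrist_force: [0.1, 0.2, 0.5]
opening: 0.638
```

```bash
python3 -c "
from h import *
go([.4195,.229,.003],-.173)"
```

```text
t 32.3 tcp [0.421  0.2324 0.008 ] yaw -0.1732 open 0.638 q [-0.62  0.69  0.03  2.28 -0.11  0.16 -2.24] F [0.1 0.2 0.5]
turn [-0.0081 -0.0079 -0.0002] offs before turn [-0.0009  0.0036  0.005 ] after turn [-0.0009  0.0036  0.005 ]
```

Call:
{"method": "servo_tool", "body": {"series": [{"offset":[-0.001,0.003,0.003],"turn":[-0.007,-0.007,0],"gripper":64},{"offset":[0,0,0.001],"turn":[0,0,0],"gripper":64},{"offset":[0,0,0],"turn":[0,0,0],"gripper":40},{"offset":[0,0,0],"turn":[0,0,0],"gripper":20},{"offset":[0,0,0],"turn":[0,0,0],"gripper":0},{"offset":[0,0,0],"turn":[0,0,0],"gripper":0},{"offset":[0,0,0],"turn":[0,0,0],"gripper":0},{"offset":[0,0,0],"turn":[0,0,0],"gripper":0}]}}

```text
clock: 32.97
ee_pos: [0.4203, 0.2296, 0.0052]
tcp_rot: [-0.001, 0.996, -0.087, 0.001]
wrist_force: [0.0, -0.4, -0.7]
opening: 0.333
```

```bash
python3 -c "
from h import *
go([.595,.224,.11],-.173)
snap('w29')"
```

```text
t 32.97 tcp [0.4203 0.2296 0.0052] yaw -0.1736 open 0.333 q [-0.61  0.7   0.03  2.28 -0.11  0.16 -2.23] F [ 0.  -0.4 -0.7]
turn [-0.0021 -0.0023 -0.0006] offs before turn [ 0.1733 -0.0249 -0.1043] after turn [ 0.1731 -0.0246 -0.1048]
```

View pics/w29.png

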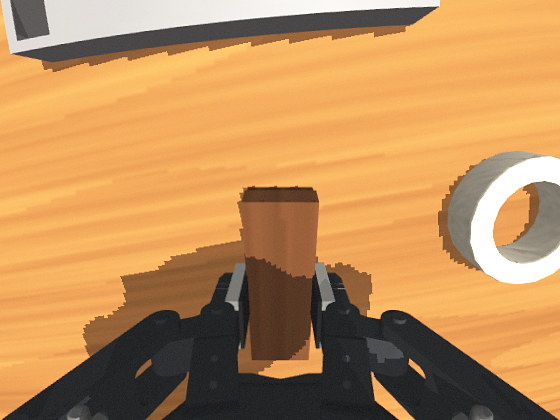

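Call:
{"method": "servo_tool", "body": {"series": [{"offset":[0,0,-0.012],"turn":[0,0,0],"gripper":0},{"offset":[0,0,-0.022],"turn":[0,0,0],"gripper":0},{"offset":[0,0,-0.028],"turn":[0,0,0],"gripper":0},{"offset":[0,0,-0.025],"turn":[0,0,0],"gripper":0},{"offset":[0.012,-0.002,-0.012],"turn":[0,0,-0.02],"gripper":0},{"offset":[0.022,-0.002,0],"turn":[0,0,-0.03],"gripper":0},{"offset":[0.025,-0.002,0],"turn":[0,0,-0.03],"gripper":0},{"offset":[0.025,-0.002,0],"turn":[0,0,0],"gripper":0},{"offset":[0.025,-0.002,0],"turn":[0,0,0],"gripper":0},{"offset":[0.025,-0.002,0],"turn":[0,0,0],"gripper":0},{"offset":[0.022,-0.002,0],"turn":[0,0,0],"gripper":0},{"offset":[0.012,0,0],"turn":[0,0,0],"gripper":0},{"offset":[0,0,0],"turn":[0,0,0],"gripper":0},{"offset":[0,0,0],"turn":[0,0,0],"gripper":0}]}}

```text
clock: 34.18
ee_pos: [0.5901, 0.2226, 0.1061]
tcp_rot: [0.002, 0.999, -0.043, -0.003]
wrist_force: [0.1, -1.2, 0.2]
opening: 0.33
```

```bash
python3 -c "
from h import *
go([.595,.225,.01],-.09)
im,m=snap('w30')"
```

```text
t 34.18 tcp [0.5901 0.2226 0.1061] yaw -0.086 open 0.33 q [-0.46  0.63  0.04  1.91 -0.04  0.61 -2.05] F [ 0.1 -1.2  0.2]
turn [0.004  0.0052 0.004 ] offs before turn [ 0.0052 -0.0032  0.0961] after turn [ 0.0047 -0.0029  0.0961]
```

View pics/w30.png

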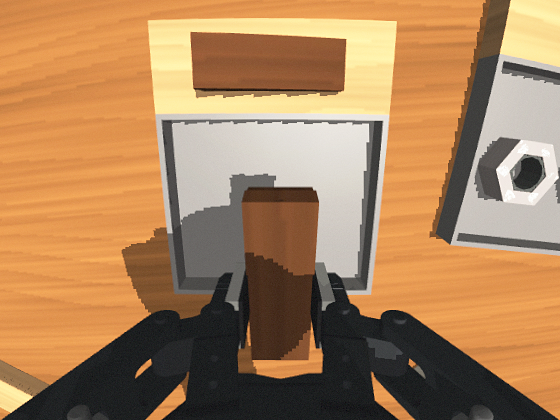

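```bash
python3 -c "
from h import *
m=camera_model('wrist')
tray(plane(m,[(156,115),(388,115),(370,293),(176,294)],.025))"
```

```text
ctr [0.5997 0.2253 0.025 ] yaw -0.088 -0.085 0.137 0.156
```

Call:
{"method": "servo_tool", "body": {"series": [{"offset":[0.007,-0.003,0.01],"turn":[0.004,0.005,0],"gripper":0},{"offset":[0.001,0,0.02],"turn":[0,0,0],"gripper":0},{"offset":[0.001,0,0.022],"turn":[0,0,0],"gripper":0},{"offset":[0.001,0,0.012],"turn":[0,0,0],"gripper":0},{"offset":[0,0,0.004],"turn":[0,0,0],"gripper":0},{"offset":[0,0,0],"turn":[0,0,0],"gripper":0},{"offset":[0,0,0],"turn":[0,0,0],"gripper":0}]}}

```text
clock: 34.82
ee_pos: [0.5937, 0.227, 0.0333]
tcp_rot: [-0.0, 0.999, -0.04, -0.003]
wrist_force: [-0.7, -0.5, -0.5]
opening: 0.331
```

```bash
python3 -c "
from h import *
go([.597,.225,.01],-.09)"
```

```text
t 34.82 tcp [0.5937 0.227  0.0333] yaw -0.0804 open 0.331 q [-0.46  0.74  0.03  1.92 -0.05  0.48 -2.04] F [-0.7 -0.5 -0.5]
turn [0.     0.0055 0.0096] offs before turn [0.0036 0.0017 0.0233] after turn [0.0035 0.0017 0.0233]
```

Call:
{"method": "servo_tool", "body": {"series": [{"offset":[0.004,0.001,0.006],"turn":[0,0.005,0],"gripper":0},{"offset":[0.001,0,0.009],"turn":[0,0,0],"gripper":0},{"offset":[0,0,0.006],"turn":[0,0,0],"gripper":0},{"offset":[0,0,0.001],"turn":[0,0,0],"gripper":0},{"offset":[0,0,0],"turn":[0,0,0],"gripper":0}]}}

```text
clock: 35.23
ee_pos: [0.6006, 0.2264, 0.0117]
tcp_rot: [-0.001, 0.999, -0.04, 0.002]
wrist_force: [0.1, -0.2, -0.4]
opening: 0.335
```

```bash
python3 -c "
from h import *
go([.597,.225,.009],-.09)"
```

```text
t 35.23 tcp [0.6006 0.2264 0.0117] yaw -0.08 open 0.335 q [-0.45  0.78  0.03  1.92 -0.05  0.44 -2.04] F [ 0.1 -0.2 -0.4]
turn [-0.0022 -0.004   0.01  ] offs before turn [-0.0035  0.0016  0.0027] after turn [-0.0035  0.0017  0.0027]
```

Call:
{"method": "servo_tool", "body": {"series": [{"offset":[-0.001,0,0.003],"turn":[0,0,0],"gripper":0},{"offset":[0,0,0],"turn":[0,0,0],"gripper":0},{"offset":[0,0,0],"turn":[0,0,0],"gripper":45},{"offset":[0,0,0],"turn":[0,0,0],"gripper":58},{"offset":[0,0,0],"turn":[0,0,0],"gripper":58},{"offset":[0,0,-0.01],"turn":[0,0,0],"gripper":58},{"offset":[0,0,-0.03],"turn":[0,0,0],"gripper":60},{"offset":[0,0,-0.03],"turn":[0,0,0],"gripper":60},{"offset":[0,0,-0.03],"turn":[0,0,0],"gripper":60},{"offset":[-0.01,0,-0.03],"turn":[0,0,0],"gripper":60},{"offset":[-0.03,0,-0.02],"turn":[0,0,0],"gripper":60},{"offset":[-0.03,0,0],"turn":[0,0,0],"gripper":60},{"offset":[-0.02,0,0],"turn":[0,0,0],"gripper":60},{"offset":[0,0,0],"turn":[0,0,0],"gripper":60},{"offset":[0,0,0],"turn":[0,0,0],"gripper":60}]}}

```text
clock: 36.48
ee_pos: [0.509, 0.2336, 0.1728]
tcp_rot: [-0.004, 0.999, -0.041, 0.007]
wrist_force: [-0.1, -0.5, 0.2]
opening: 0.602
```

```bash
python3 -c "
from h import *
st()
im,m=snap('w31')
for n in('top','side'): cv2.imwrite(f'pics/{n}9.png',grab_frame(n)[:,:,::-1])
"
```

```text
t 36.48 tcp [0.509  0.2336 0.1728] yaw -0.0827 open 0.602 q [-0.55  0.46  0.05  2.04 -0.04  0.62 -2.13] F [-0.1 -0.5  0.2]
```

View pics/w31.png

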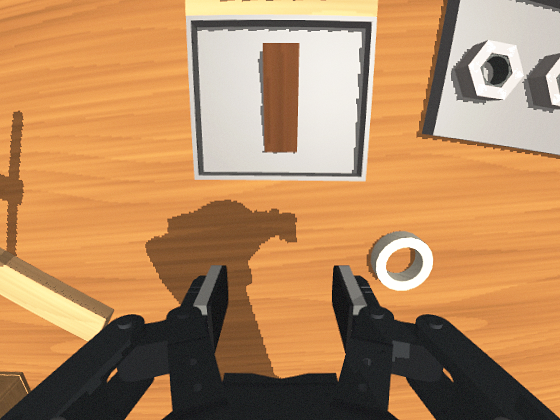

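View pics/side9.png

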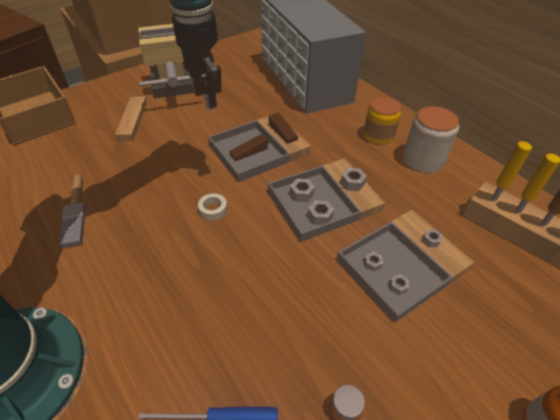

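View pics/top9.png

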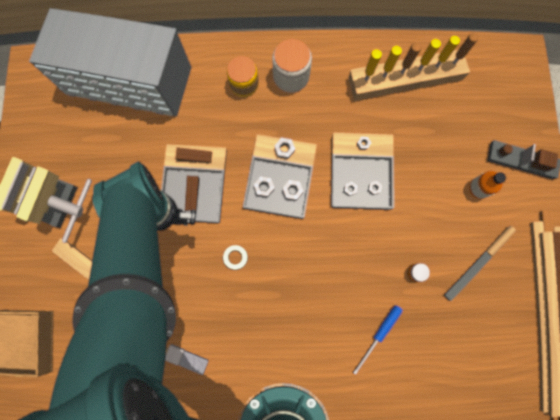

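All five pieces are in their trays. In the top view the wedge is at (192,193), the large nuts at (263,187) and (292,190), and the small nuts at (350,188) and (375,188). The tape (235,257) and jar (420,272) look unmoved. I check heights by triangulation before handing in.

Run:
```python
from h import *
T=camera_model('top');S=camera_model('side')
for n,a,b in(('LA',(263.5,187),(302.5,187.5)),('LB',(292,190),(321,210.5)),('SA',(350.5,188),(373.5,260.5)),('SB',(375,188),(400,284)),('wedge',(192,193.5),(249,146))):
    print(n,[x.round(4) for x in tri(T,a,S,b)])
for n in('top','side'):
    a=cv2.imread(f'pics/{n}0.png');b=cv2.imread(f'pics/{n}9.png')
    for nm,c in(dict(tape=(235,257),jar=(420,272)) if n=='top' else dict(tape=(212,206),jar=(348,401))).items():
        x,y=c;o=[]
        for im in(a,b):
            r=im[max(y-20,0):y+20,x-22:x+22];m=cv2.moments((cv2.cvtColor(r,cv2.COLOR_BGR2HSV)[...,1]<75).astype(np.uint8));o.append((m['m10']/m['m00'],m['m01']/m['m00']))
        print(n,nm,np.subtract(o[1],o[0]).round(2),'px')
print(read_state()['clock']);close_job()
```

```text
LA [array([0.6115, 0.0378, 0.0253]), np.float64(0.0037)]
LB [array([ 0.6024, -0.0349,  0.0223]), np.float64(0.0027)]
SA [array([ 0.605 , -0.1858,  0.0158]), np.float64(0.0004)]
SB [array([ 0.6045, -0.2502,  0.0171]), np.float64(0.0018)]
wedge [array([0.5978, 0.2227, 0.0255]), np.float64(0.0024)]
top tape [-0.02  0.01] px
top jar [ 0.03 -0.02] px
side tape [-0.01  0.02] px
side jar [-0.02  0.03] px
36.6333
the job is handed in; nothing more can be done
```

I sorted all five pieces into their trays and handed the job in at 36.6 s, well under the 118 s limit. The hand-in reports no verdict.

- **Placement:** the final wrist, side and top pictures show each piece lying flat in the tray with its own kind of specimen. Nothing is stacked or leaning, and the gripper is open and clear of everything.
- **Position check:** measured from the top and side cameras, the large nuts are at about (0.612, 0.038) and (0.602, -0.035) m. The small nuts are at about (0.605, -0.186) and (0.605, -0.250) m, and the wedge at about (0.598, 0.223) m. All are well inside the tray limits.
- **Height check:** measured heights run from 15.8 to 25.5 mm. I picked these points on the visible upper parts of the pieces, so they read high against the true centres, and the two sight lines miss by up to 4 mm. They agree with pieces lying on the floor, but they do not prove it to the millimetre.
- **Tape and jar:** neither moved measurably, with a shift under 0.05 px in both fixed views.
- **Disagreements:** tray positions from the top and wrist views differed by up to about 5 mm. One corner of the small tray, used for its rim height, missed by 6 mm. The rim height came out at 16 to 23 mm, against the stated 25 mm. All of this was within the room the trays allow.

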